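# Clear the desk after lunch and file the room passes under their clips

### The job

First clear up: lay every loose marker and stapler inside the grey stationery tray and every teaspoon inside the white cutlery tray. Then slide each stiff room pass flat along the holder whose clip has its own colour, letting the pass's front edge lift the sprung clip (do not prise the clip with the gripper), straight in until its white band is wholly hidden under the clip. Let everything go, and do not spill the tea.

Things in the scene. Friction and masses are not known exactly. Their poses are not given: they have to be found in the camera images.
- pass_red_grip (a point): Centre of the upright finger grip (36 mm long, 10 mm thick, 30 mm high) on the rear half of the stiff red room pass, 20 mm above the pass's underside and 28 mm behind the plate's centre. x axis along the pass towards its front edge (which goes under the clip) and along the grip; z up out of the plate.
- pass_red_front (a point): Middle of the front edge of the red pass, on its underside, 78 mm ahead of and 20 mm below the grip point; axes as the pass's.
- pass_red: The red room pass: a plastic plate 100 x 60 x 5 mm, about 60 g, the front 40 mm of it covered by a white band; lies flat at the start, grip upward. Origin at the centre of its underside, x towards the front edge, z up.
- mouth_red (a point): Point on the fixed wooden holder board with the red clip, under the middle of the clip's lip. x: along the board, the way a pass is slid in; z up. Board 80 mm wide, 160 mm long, from 100 mm before this point; its top is 11 mm above the desk. A stop lies 40 mm past this point. The holders stand about 105 mm apart on a black mat, colours in any order.
- clip_red: Red sprung clip, 56 mm wide; origin on its hinge, 45 mm past the lip line, 12 mm above the board. Shut, its lip is 1 mm off the board; the mouth flares up at 25 degrees to a rim 18 mm before the lip, 9 mm up. Presses with 2 N shut, 3 N over a pass, which raises it 0.09 rad. Sliding a pass in takes 5 to 12 N.
- pass_blue_grip (a point): Centre of the upright finger grip (36 mm long, 10 mm thick, 30 mm high) on the rear half of the stiff blue room pass, 20 mm above the pass's underside and 28 mm behind the plate's centre. x axis along the pass towards its front edge (which goes under the clip) and along the grip; z up out of the plate.
- pass_blue_front (a point): Middle of the front edge of the blue pass, on its underside, 78 mm ahead of and 20 mm below the grip point; axes as the pass's.
- pass_blue: The blue room pass: a plastic plate 100 x 60 x 5 mm, about 60 g, the front 40 mm of it covered by a white band; lies flat at the start, grip upward. Origin at the centre of its underside, x towards the front edge, z up.
- mouth_blue (a point): Point on the fixed wooden holder board with the blue clip, under the middle of the clip's lip. x: along the board, the way a pass is slid in; z up. Board 80 mm wide, 160 mm long, from 100 mm before this point; its top is 11 mm above the desk. A stop lies 40 mm past this point. The holders stand about 105 mm apart on a black mat, colours in any order.
- clip_blue: Blue sprung clip, 56 mm wide; origin on its hinge, 45 mm past the lip line, 12 mm above the board. Shut, its lip is 1 mm off the board; the mouth flares up at 25 degrees to a rim 18 mm before the lip, 9 mm up. Presses with 2 N shut, 3 N over a pass, which raises it 0.09 rad. Sliding a pass in takes 5 to 12 N.
- pass_yellow_grip (a point): Centre of the upright finger grip (36 mm long, 10 mm thick, 30 mm high) on the rear half of the stiff yellow room pass, 20 mm above the pass's underside and 28 mm behind the plate's centre. x axis along the pass towards its front edge (which goes under the clip) and along the grip; z up out of the plate.
- pass_yellow_front (a point): Middle of the front edge of the yellow pass, on its underside, 78 mm ahead of and 20 mm below the grip point; axes as the pass's.
- pass_yellow: The yellow room pass: a plastic plate 100 x 60 x 5 mm, about 60 g, the front 40 mm of it covered by a white band; lies flat at the start, grip upward. Origin at the centre of its underside, x towards the front edge, z up.
- mouth_yellow (a point): Point on the fixed wooden holder board with the yellow clip, under the middle of the clip's lip. x: along the board, the way a pass is slid in; z up. Board 80 mm wide, 160 mm long, from 100 mm before this point; its top is 11 mm above the desk. A stop lies 40 mm past this point. The holders stand about 105 mm apart on a black mat, colours in any order.
- clip_yellow: Yellow sprung clip, 56 mm wide; origin on its hinge, 45 mm past the lip line, 12 mm above the board. Shut, its lip is 1 mm off the board; the mouth flares up at 25 degrees to a rim 18 mm before the lip, 9 mm up. Presses with 2 N shut, 3 N over a pass, which raises it 0.09 rad. Sliding a pass in takes 5 to 12 N.
- marker_1_mid (a point): Centre (half-way along and half-way up) of the blue and white felt marker, 135 mm long, 17 mm thick; it starts lying across one of the clip holders, before the clip. Its length runs along its y axis.
- marker_2_mid (a point): Centre (half-way along and half-way up) of the second felt marker, like the first, 135 mm long, 17 mm thick; starts on the desk. Its length runs along its y axis.
- stapler_mid (a point): Centre (half-way along and half-way up) of the blue and black desk stapler, 142 mm long, 34 mm wide at the foot, 36 mm high; its upper arm is 24 mm wide at the middle (170 g). Its length runs along its y axis.
- spoon_1_mid (a point): Centre (half-way along and half-way up) of the steel teaspoon, 137 mm long, 28 mm wide at the bowl, 13 mm high. Its length runs along its x axis.
- spoon_2_mid (a point): Centre (half-way along and half-way up) of the steel teaspoon, like the other, 137 mm long, 28 mm wide at the bowl, 13 mm high. Its length runs along its x axis.
- stationery_tray_in (a point): Centre of the inner floor of the grey open tray, the stationery tray, fixed on the desk: 180 mm long (x) by 140 mm wide (y) by 50 mm high outside, walls 4 mm, floor about 4 mm above the desk. z up.
- cutlery_tray_in (a point): Centre of the inner floor of the white open tray, the cutlery tray, fixed on the desk: 180 mm long (x) by 140 mm wide (y) by 50 mm high outside, walls 4 mm, floor about 4 mm above the desk. z up.
- tea_cup: Handleless tea cup, 67 mm across, 83 mm high, full; stands at the right of the desk. Origin under its foot.
There are look-alikes about, which are no part of the job. Leave any brown look-alike of the part that bears spoon_2_mid alone.

How it is judged:
By the outcome, as a careful person would: the job done as asked, in the order asked, and still so for the second after the job is handed in, with the robot touching nothing.
Of pass_red, pass_blue, pass_yellow only 2 to 3 are there at a start; the rules pass over those that are not, and their reading is None.
Of marker_2, stapler, spoon_1, spoon_2 only 3 to 4 are there at a start; the rules pass over those that are not, and their reading is None.
At some moment in a run one of marker_2, spoon_1, spoon_2, pass_red, pass_blue, pass_yellow may be knocked a few centimetres aside while the robot is not near it.
Once in a run the grip may slacken for a moment while it holds something.
It also fails if it takes over 210 s, if anything falls off the work surface, if the arm or the gripper's body presses on something with over 40 N, if the wrist force passes 120 N, or if a joint passes its speed limit or range.

### The arm

A 6-joint arm with a two-finger parallel gripper is mounted at the origin on a cart in front of the work surface, level with it; the furniture and walls round the work are solid. World frame = base frame: x ahead of the robot, y to its left, z up, the work surface at z = 0. Lengths are in m, angles in degrees, forces in N, time in s.
With the tool pointing down it reaches from about 0.375 to 0.9 m from the base axis. Payload 3.1 kg.
Tool frame: the origin (TCP) lies at the very end of the fingers, on their centre line; the grasp point (between the pads) lies 19 mm behind it; z points along the fingers, y is the line along which they close (so a half turn about z gives the same grasp; the last joint's range is limited). The gripper opens to 87 mm and grips with 3 to 60 N. Pads are 19 mm wide; open, the fingers measure 117 mm over their backs; the gripper's body (75 mm by 190 mm) begins 51 mm behind the grasp point.
Start: joints at [-80.93, 30.224, 82.088, -0, 67.689, -10.227], TCP at [0.207, -0.59, 0.223] pointing down, gripper open.
Joint ranges: [-176.69, 176.69], [-43.24, 126.21], [12.49, 139.97], [-82, 262], [0, 151.66], [-163.58, 163.58]. Speed limits (degrees/s): [159.86, 159.86, 180, 180, 180, 180].

### API

Orientations are given as a 3x3 rotation matrix whose columns are the frame's x, y, z axes.
In Python, from rig import bot gives the robot as it stands.
- The arm moves only by the tool move_arm, never from a script. Its argument "increments" is a list of rows, each an object with "xyz": the shift along the tool's x, y, z in mm, a list of three; "roll": the turn about the tool's z in rad; "grip": the opening in per cent of the stroke, from 0 (shut) to 100 (fully open). A call has 1 to 5 rows; each row shifts and turns the commanded pose from where the row before left it, along the tool's axes as they then stand; what a row does not reach is not made up. A row lasts 1/12 s, in which the tool goes at most 41.7 mm and 7.16 degrees, less where a joint would pass 70% of its speed; a pose out of reach is approached as far as the arm can. A call is refused whole if a number of a shift passes 41.7 or a number of a turn 0.125, either way. A call with a gripper value outside its range is refused whole. The fingers move at their own pace and stop on an object; the grip force is fixed at half the most. Time passes only in rows, so rows that do not move let the fingers close. It gives the time, the measured TCP pose, the force, the opening and the grip force at its end, in the units of the state.
- bot.read_state(): the state, without advancing time (a new reading comes with each control period).
- bot.capture(name): name is "side" or "top" or "wrist"; returns (picture, depth): 400x640x3 uint8, red, green, blue; 400x640 float32, m along the optical axis (not along the pixel's ray), 0 where there is no reading.
- bot.camera_model(name): a dict with "intrinsics" (3x3 intrinsics, pixels), "rvec" (rotation vector, rad) and "tvec" (3), from world to camera coordinates, as OpenCV has them; the wrist camera has in their place "tool_from_camera" (4x4, takes a point from camera to tool coordinates, whose origin is the TCP and whose axes are the flange's). Camera axes: x right, y down, z forward; pixel columns grow to the right and rows downward; lengths in m; the calibration is good to about 2 mm. A picture is of the moment at which its call begins: read the wrist's pose just before it. camera_model takes no time and is no camera call.
- bot.hand_in(): hands the job in; it is judged then, once.
Trained networks look in the newest picture that a camera, given by its name, has taken for a name from the list of things; names that differ only in an ending like _2 or _b are one class to them, and where a whole thing is asked for, a point or a joint stands for the part that bears it (a point fixed in the world has none). Each returns a list of dicts, best first, with "conf" (0 to 1); they miss things now and then, are a little off and sometimes report something else, mostly with a low value. They report only what shows in the picture. A call takes as long as a camera call. They do not tell look-alikes from the thing itself.
- bot.spot_in(label, camera): "at" ([x, y, z] in m, in the coordinates of the camera as it stood for that picture, good to about 4 mm: the middle of the surface that is visible of it).
- bot.trace(label, camera): "mask" (400x640 bool, what is visible of it).
The state is a dict: "time_s": time; "joint_positions": joint angles; "qvel": joint speeds; "tau": joint torques, N m; "position": TCP position; "tcp_rot": TCP orientation; "force": force on the tool from outside, world axes, zero at the start; "moment": the same for the moment, N m; "opening": opening from 0.0 (shut) to 1.0 (fully open); "grasp_force": force on a finger pad.
Only numpy, scipy, OpenCV 4.12 (cv2) and the standard library are available. Lean on these libraries where they do the work, as an engineer would, in place of code of your own. Each camera call takes 0.05 s, during which the arm holds its last target. There are 200 camera calls.

## Working session

There is one attempt and no reset: what is moved stays moved. The work goes in short steps, Python scripts to look and compute and a tool call to move; the robot and the scene stay as the last step left them, time stands still between calls to the robot, and variables do not carry over. Pictures are saved under pics/ and viewed, at most 14 in all, crops included, and the job is handed in when it is done.

Besides the shell and the picture viewer there is one more tool, called after "Emit:" as name(argument=value, ...), one argument or row to a line, values as JSON. move_arm: Moves the arm, as the interface text tells. Its arguments: {"type":"object","properties":{"increments":{"type":"array"}},"required":["increments"]}

```bash
mkdir -p pics; ls
cat > h.py <<'E'
import numpy as np, cv2
from rig import bot
def w2c(cam):
    m=bot.camera_model(cam)
    K=np.array(m["intrinsics"])
    if "rvec" in m:
        R=cv2.Rodrigues(np.array(m["rvec"],float))[0]; t=np.array(m["tvec"]).ravel()
        T=np.eye(4); T[:3,:3]=R; T[:3,3]=t
        return K,np.linalg.inv(T)
    s=bot.read_state(); B=np.eye(4); B[:3,:3]=np.array(s["tcp_rot"]); B[:3,3]=s["position"]
    return K,B@np.array(m["tool_from_camera"])
def cloud(cam):
    K,C=w2c(cam); im,d=bot.capture(cam)
    v,u=np.mgrid[:400,:640]
    P=np.stack([(u-K[0,2])/K[0,0]*d,(v-K[1,2])/K[1,1]*d,d],-1)
    W=P@C[:3,:3].T+C[:3,3]; W[d==0]=np.nan
    return im,d,W,C
def save(im,n): cv2.imwrite(f"pics/{n}.png",im[:,:,::-1])
E
python3 - <<'E'
from h import *
for c in("top","side"):
    im,d,W,C=cloud(c); save(im,c+"0"); np.save(c+"W.npy",W); np.save(c+"I.npy",im)
    print(c,C.round(3).tolist())
s=bot.read_state(); print(s["position"],np.round(s["tcp_rot"],3).tolist(),s["time_s"],s["force"])
print({k:v for k,v in bot.camera_model("wrist").items()})
E
```

```text
pics
top [[0.002, -0.984, 0.18, 0.31], [-1.0, 0.002, 0.022, -0.145], [-0.022, -0.18, -0.983, 1.165], [0.0, 0.0, 0.0, 1.0]]
side [[-0.998, -0.027, 0.053, 0.432], [-0.059, 0.602, -0.796, 1.12], [-0.011, -0.798, -0.602, 1.007], [0.0, 0.0, 0.0, 1.0]]
[ 0.20646584 -0.58924491  0.22168977] [[0.944, 0.33, -0.0], [0.33, -0.944, 0.002], [0.0, -0.002, -1.0]] 0.1 [0.0952926  0.12261904 0.29188966]
{'intrinsics': array([[344.71094203,   0.        , 317.86969622],
       [  0.        , 344.71094203, 201.17453689],
       [  0.        ,   0.        ,   1.        ]]), 'tool_from_camera': array([[-7.49390842e-05, -9.57061525e-01, -2.89884861e-01,
         8.07693439e-02],
       [ 9.99999909e-01,  5.02582296e-05, -4.24441949e-04,
         3.12542510e-04],
       [ 4.20786158e-04, -2.89884866e-01,  9.57061433e-01,
        -1.61950153e-01],
       [ 0.00000000e+00,  0.00000000e+00,  0.00000000e+00,
         1.00000000e+00]])}
```

View pics/top0.png

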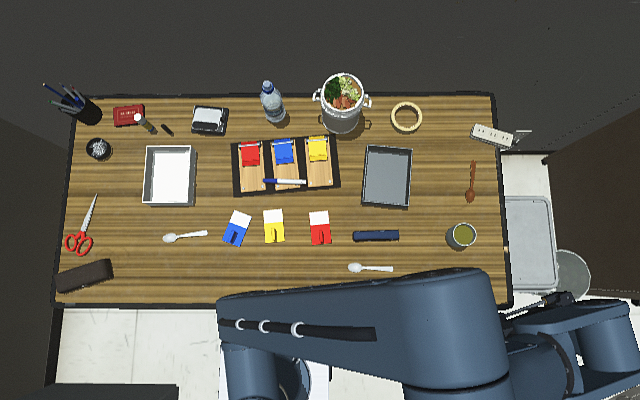

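View pics/side0.png

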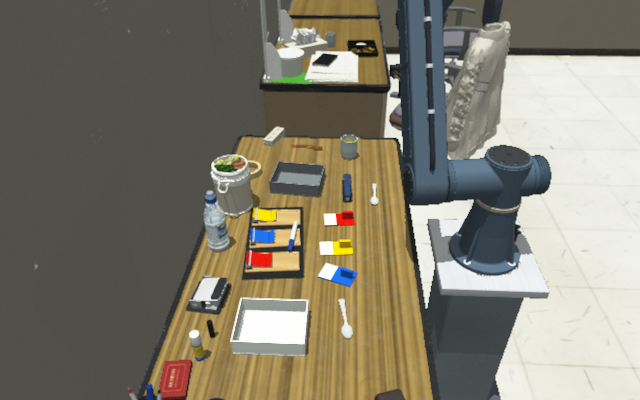

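Run:
```python
from h import *
im,d,W,C=cloud("top")
for l in ["pass_red","pass_blue","pass_yellow","clip_red","clip_blue","clip_yellow","marker_1_mid","stapler_mid","spoon_1_mid","stationery_tray_in","cutlery_tray_in","tea_cup"]:
    for r in bot.trace(l,"top"):
        m=r["mask"]&np.isfinite(W[...,0])
        if m.sum()<5: continue
        v,u=np.nonzero(m); P=W[m]; q=P[:,:2]-np.median(P[:,:2],0)
        e=np.linalg.svd(q,full_matrices=False)[2][0]
        (rc,sz,an)=cv2.minAreaRect((P[:,:2]*1000).astype(np.float32))
        print(l,round(r["conf"],2),"px",int(u.mean()),int(v.mean()),"n",m.sum(),"med",np.median(P,0).round(3),"rect",np.round(rc,0),np.round(sz,0),round(an),"ax",round(np.degrees(np.arctan2(e[1],e[0]))),"z",P[:,2].max().round(3),"rgb",im[m].mean(0).astype(int))
```

```text
pass_red 0.97 px 319 228 n 613 med [ 0.444 -0.136  0.006] rect [ 445. -135.] [99. 60.] 6 ax -176 z 0.042 rgb [234 131 124]
pass_red 0.67 px 284 181 n 198 med [ 0.587 -0.027  0.026] rect [589. -24.] [131.  15.] 87 ax -93 z 0.032 rgb [158 165 189]
pass_red 0.56 px 273 226 n 670 med [0.45  0.006 0.006] rect [450.   8.] [103.  66.] 6 ax -169 z 0.039 rgb [234 225 138]
pass_red 0.51 px 182 235 n 204 med [0.422 0.301 0.006] rect [418. 281.] [ 26. 137.] 5 ax 97 z 0.018 rgb [221 226 227]
pass_blue 0.77 px 236 228 n 662 med [0.444 0.122 0.006] rect [445. 124.] [ 64. 106.] 70 ax 158 z 0.04 rgb [133 162 223]
pass_yellow 0.65 px 273 225 n 637 med [0.451 0.006 0.006] rect [452.   9.] [105.  63.] 4 ax -174 z 0.039 rgb [240 233 145]
clip_red 0.59 px 249 154 n 365 med [0.675 0.086 0.021] rect [678.  86.] [76. 55.] 7 ax -169 z 0.036 rgb [220  58  52]
clip_red 0.37 px 182 235 n 210 med [0.422 0.298 0.006] rect [418. 281.] [ 26. 137.] 5 ax 97 z 0.018 rgb [220 225 225]
clip_red 0.18 px 236 228 n 665 med [0.444 0.122 0.006] rect [444. 123.] [ 66. 103.] 69 ax 159 z 0.04 rgb [133 161 221]
clip_blue 0.78 px 
[... 936 characters left out ...]
 [151. 199.] 84 ax 172 z 0.056 rgb [118 126 127]
stationery_tray_in 0.45 px 319 227 n 577 med [ 0.447 -0.133  0.006] rect [ 446. -135.] [99. 60.] 6 ax -178 z 0.042 rgb [236 135 129]
stationery_tray_in 0.44 px 317 148 n 382 med [ 0.692 -0.126  0.021] rect [ 693. -127.] [75. 55.] 4 ax -179 z 0.037 rgb [241 225  79]
stationery_tray_in 0.32 px 318 161 n 1267 med [ 0.654 -0.13   0.013] rect [ 653. -131.] [156.  83.] 4 ax -176 z 0.037 rgb [214 189 109]
cutlery_tray_in 0.57 px 168 175 n 2951 med [0.611 0.344 0.006] rect [606. 348.] [181. 171.] 1 ax -175 z 0.056 rgb [197 198 196]
tea_cup 0.94 px 460 235 n 573 med [ 0.417 -0.542  0.064] rect [ 420. -550.] [71. 80.] 11 ax -77 z 0.086 rgb [117 120  82]
```

```bash
cat >> h.py <<'E'
import json
def psi(): R=np.array(bot.read_state()["tcp_rot"]); return np.degrees(np.arctan2(R[1,0],R[0,0]))
def plan(*wps,start=None,vmax=33.):
    """wps: (x,y,z,psi_deg,grip) in m; prints rows (simulated in rounded numbers, no drift)"""
    if start is None:
        s=bot.read_state(); p=np.array(s["position"])*1e3; a=psi()
    else: p=np.array(start[:3])*1e3; a=start[3]
    rows=[]
    for x,y,z,ps,g in wps:
        t=np.array([x,y,z])*1e3
        n=max(1,int(np.ceil(max(np.linalg.norm(t-p)/vmax,abs(ps-a)/6.5))))
        for i in range(n):
            c,s_=np.cos(np.radians(a)),np.sin(np.radians(a))
            R=np.array([[c,s_,0],[s_,-c,0],[0,0,-1]])
            d=np.round(R.T@((t-p)/(n-i)),0); r=round(-np.radians(ps-a)/(n-i),3)
            p=p+R@d; a-=np.degrees(r)
            rows.append(f'{{"xyz":[{d[0]:.0f},{d[1]:.0f},{d[2]:.0f}],"roll":{r},"grip":{g}}}')
        rows.append("--")
    print("\n".join(rows)); print("end",p.round(1),round(a,2))
def obj(W,m,n=""):
    P=W[m&np.isfinite(W[...,0])]; c,sz,an=cv2.minAreaRect((P[:,:2]*1e3).astype(np.float32))
    if sz[0]<sz[1]: an+=90
    an=(an+90)%180-90
    print(n,"n",len(P),"rect",np.round(c,1),"size",np.round(sorted(sz),0),"long ax deg",round(an,1),"zmax",round(P[:,2].max(),4)); return c,an
E
python3 - <<'E'
from h import *
plan((.39,-.305,.20,93,100))
E
```

```text
{"xyz":[22,-17,2],"roll":-0.107,"grip":100}
{"xyz":[24,-15,2],"roll":-0.107,"grip":100}
{"xyz":[25,-12,2],"roll":-0.107,"grip":100}
{"xyz":[27,-9,2],"roll":-0.107,"grip":100}
{"xyz":[28,-7,2],"roll":-0.107,"grip":100}
{"xyz":[28,-4,2],"roll":-0.107,"grip":100}
{"xyz":[28,-1,2],"roll":-0.107,"grip":100}
{"xyz":[28,3,2],"roll":-0.107,"grip":100}
{"xyz":[28,5,2],"roll":-0.108,"grip":100}
{"xyz":[27,9,2],"roll":-0.107,"grip":100}
{"xyz":[26,11,1],"roll":-0.108,"grip":100}
{"xyz":[24,14,2],"roll":-0.107,"grip":100}
--
end [ 389.9 -305.3  199.6] 92.98
```

Emit:
move_arm(
  increments=[
    {"xyz": [22, -17, 2], "roll": -0.107, "grip": 100},
    {"xyz": [24, -15, 2], "roll": -0.107, "grip": 100},
    {"xyz": [25, -12, 2], "roll": -0.107, "grip": 100},
    {"xyz": [27, -9, 2], "roll": -0.107, "grip": 100},
    {"xyz": [28, -7, 2], "roll": -0.107, "grip": 100},
  ],
)

```text
time_s: 1.17
position: [0.2837, -0.4705, 0.2126]
tcp_rot: [[0.64, 0.768, 0.0], [0.768, -0.64, -0.0], [-0.0, 0.001, -1.0]]
force: [0.2, -0.4, -0.2]
opening: 0.999
grasp_force: 0.0
```

Emit:
move_arm(
  increments=[
    {"xyz": [28, -4, 2], "roll": -0.107, "grip": 100},
    {"xyz": [28, -1, 2], "roll": -0.107, "grip": 100},
    {"xyz": [28, 3, 2], "roll": -0.107, "grip": 100},
    {"xyz": [28, 5, 2], "roll": -0.108, "grip": 100},
    {"xyz": [27, 9, 2], "roll": -0.107, "grip": 100},
  ],
)

```text
time_s: 1.58
position: [0.36, -0.3512, 0.2027]
tcp_rot: [[0.157, 0.988, 0.0], [0.988, -0.157, -0.0], [-0.0, 0.0, -1.0]]
force: [0.7, -0.7, 1.1]
opening: 1.0
grasp_force: 0.0
```

Emit:
move_arm(
  increments=[
    {"xyz": [26, 11, 1], "roll": -0.108, "grip": 100},
    {"xyz": [24, 14, 2], "roll": -0.107, "grip": 100},
    {"xyz": [0, 0, 0], "roll": 0, "grip": 100},
    {"xyz": [0, 0, 0], "roll": 0, "grip": 100},
  ],
)

```text
time_s: 1.92
position: [0.3904, -0.3042, 0.1997]
tcp_rot: [[-0.054, 0.999, -0.0], [0.999, 0.054, -0.0], [-0.0, -0.0, -1.0]]
force: [1.4, -0.4, -0.4]
opening: 1.001
grasp_force: 0.0
```

Run:
```python
from h import *
print(bot.read_state()["position"],psi())
im,d,W,C=cloud("wrist"); save(im,"w1"); np.save("w1.npy",W)
for l in ["stapler_mid","spoon_1_mid"]:
    for r in bot.trace(l,"wrist"):
        print(r["conf"]); obj(W,r["mask"],l)
```

```text
[ 0.39042058 -0.30423347  0.19967238] 93.09925827988309
0.88
stapler_mid n 4326 rect [ 422.7 -307.8] size [ 35. 149.] long ax deg -87.6 zmax 0.0377
```

View pics/w1.png

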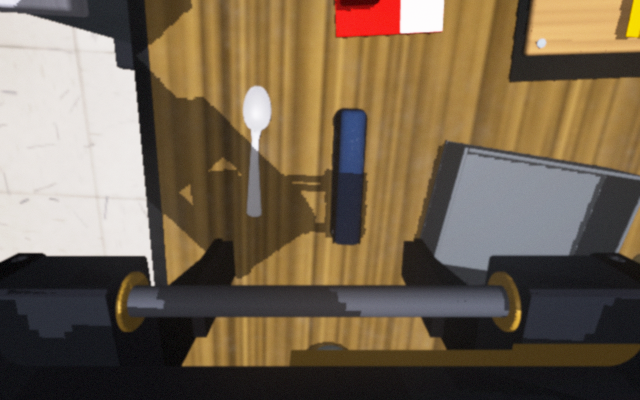

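Run:
```python
from h import *
W=np.load("w1.npy"); im=cv2.imread("pics/w1.png")
m=np.zeros((400,640),bool); R=im[:,:,0]
m[80:222,238:280]=(R[80:222,238:280]>100)
hsv=cv2.cvtColor(im,cv2.COLOR_BGR2HSV); 
m&=(hsv[:,:,1]<60); 
c,an=obj(W,m,"spoon2")
P=W[m]; e=np.array([np.cos(np.radians(an)),np.sin(np.radians(an))])
u=(P[:,:2]*1e3-c)@e*np.sign(e[1])
for a in range(-70,70,10):
    k=(u>=a)&(u<a+10)
    if k.any(): print(a,k.sum(),P[k].mean(0).round(4),np.ptp((P[k][:,:2]*1e3)@np.array([-e[1],e[0]])).round(1))
tW=np.load("topW.npy")
for n,b in {"stat":(.48,.72,-.46,-.24),"cut":(.48,.72,.24,.46)}.items():
    k=(tW[...,2]>.04)&(tW[...,2]<.07)&(tW[...,0]>b[0])&(tW[...,0]<b[1])&(tW[...,1]>b[2])&(tW[...,1]<b[3])
    obj(tW,k,n)
```

```text
spoon2 n 1902 rect [ 325.  -285.9] size [ 27. 137.] long ax deg 87.9 zmax 0.0144
-70 80 [ 0.3229 -0.3496  0.0024] 14.5
-60 109 [ 0.323  -0.3412  0.0037] 14.4
-50 103 [ 0.3236 -0.3309  0.0055] 12.1
-40 96 [ 0.3238 -0.3209  0.0073] 12.1
-30 87 [ 0.3241 -0.3108  0.0091] 9.7
-20 86 [ 0.3247 -0.301   0.0106] 9.6
-10 73 [ 0.3247 -0.2909  0.0118] 7.8
0 76 [ 0.3254 -0.2809  0.0112] 6.8
10 82 [ 0.3256 -0.2709  0.0102] 9.0
20 130 [ 0.3261 -0.2603  0.0079] 18.1
30 265 [ 0.326  -0.2507  0.0041] 26.6
40 285 [ 0.3262 -0.2409  0.0028] 27.4
50 270 [ 0.3267 -0.2311  0.0037] 26.8
60 160 [ 0.3271 -0.2222  0.0056] 20.3
stat n 380 rect [ 601.1 -339.5] size [141. 181.] long ax deg -6.2 zmax 0.0577
cut n 446 rect [606.6 335. ] size [143. 181.] long ax deg 0.2 zmax 0.0586
```

Run:
```python
from h import *
plan((.4225,-.3075,.10,92.4,100),(.4225,-.3075,.010,92.4,100),(.4225,-.3075,.12,92.4,0),(.6037,-.3146,.12,-6.2,0),(.6037,-.3146,.016,-6.2,0),vmax=30)
```

```text
{"xyz":[-1,8,25],"roll":0.002,"grip":100}
{"xyz":[-1,8,25],"roll":0.002,"grip":100}
{"xyz":[-0,8,25],"roll":0.002,"grip":100}
{"xyz":[-1,9,25],"roll":0.003,"grip":100}
--
{"xyz":[0,-0,30],"roll":-0.0,"grip":100}
{"xyz":[0,-0,30],"roll":-0.0,"grip":100}
{"xyz":[0,-0,30],"roll":-0.0,"grip":100}
--
{"xyz":[0,-0,-28],"roll":-0.0,"grip":0}
{"xyz":[0,-0,-27],"roll":-0.0,"grip":0}
{"xyz":[0,-0,-28],"roll":-0.0,"grip":0}
{"xyz":[0,-0,-27],"roll":-0.0,"grip":0}
--
{"xyz":[-1,11,-0],"roll":0.108,"grip":0}
{"xyz":[0,11,-0],"roll":0.107,"grip":0}
{"xyz":[2,11,-0],"roll":0.108,"grip":0}
{"xyz":[3,11,-0],"roll":0.107,"grip":0}
{"xyz":[4,11,-0],"roll":0.108,"grip":0}
{"xyz":[5,10,-0],"roll":0.107,"grip":0}
{"xyz":[6,10,-0],"roll":0.108,"grip":0}
{"xyz":[7,9,-0],"roll":0.107,"grip":0}
{"xyz":[8,8,-0],"roll":0.108,"grip":0}
{"xyz":[9,7,-0],"roll":0.107,"grip":0}
{"xyz":[9,6,-0],"roll":0.108,"grip":0}
{"xyz":[10,5,-0],"roll":0.107,"grip":0}
{"xyz":[11,4,-0],"roll":0.108,"grip":0}
{"xyz":[11,3,-0],"roll":0.107,"grip":0}
{"xyz":[11,2,-0],"roll":0.108,"grip":0}
{"xyz":[11,0,-0],"roll":0.107,"grip":0}
--
{"xyz":[0,-0,26],"roll":0.0,"grip":0}
{"xyz":[0,-0,26],"roll":0.0,"grip":0}
{"xyz":[0,-0,26],"roll":0.0,"grip":0}
{"xyz":[0,-0,26],"roll":0.0,"grip":0}
--
end [ 603.3 -314.6   15.8] -6.18
```

Emit:
move_arm(
  increments=[
    {"xyz": [-1, 8, 25], "roll": 0.002, "grip": 100},
    {"xyz": [-1, 8, 25], "roll": 0.002, "grip": 100},
    {"xyz": [0, 8, 25], "roll": 0.002, "grip": 100},
    {"xyz": [-1, 9, 25], "roll": 0.003, "grip": 100},
    {"xyz": [0, 0, 30], "roll": 0, "grip": 100},
  ],
)

```text
time_s: 2.48
position: [0.4249, -0.3097, 0.0693]
tcp_rot: [[-0.041, 0.999, 0.004], [0.999, 0.041, -0.004], [-0.004, 0.004, -1.0]]
force: [0.6, -0.4, 0.2]
opening: 0.998
grasp_force: 0.0
```

Emit:
move_arm(
  increments=[
    {"xyz": [0, 0, 30], "roll": 0, "grip": 100},
    {"xyz": [0, 0, 20], "roll": 0, "grip": 100},
    {"xyz": [0, 0, 10], "roll": 0, "grip": 100},
    {"xyz": [0, 0, 0], "roll": 0, "grip": 100},
    {"xyz": [0, 0, 0], "roll": 0, "grip": 0},
  ],
)

```text
time_s: 2.9
position: [0.4228, -0.3077, 0.0096]
tcp_rot: [[-0.041, 0.999, 0.0], [0.999, 0.041, -0.0], [-0.0, 0.0, -1.0]]
force: [-0.0, 0.0, 0.4]
opening: 0.973
grasp_force: 0.0
```

Emit:
move_arm(
  increments=[
    {"xyz": [0, 0, 0], "roll": 0, "grip": 0},
    {"xyz": [0, 0, 0], "roll": 0, "grip": 0},
    {"xyz": [0, 0, 0], "roll": 0, "grip": 0},
    {"xyz": [0, 0, 0], "roll": 0, "grip": 0},
    {"xyz": [0, 0, 0], "roll": 0, "grip": 0},
  ],
)

```text
time_s: 3.32
position: [0.4233, -0.3069, 0.0103]
tcp_rot: [[-0.043, 0.999, 0.001], [0.999, 0.043, -0.001], [-0.001, 0.001, -1.0]]
force: [0.1, 0.5, 0.1]
opening: 0.632
grasp_force: 0.0
```

Emit:
move_arm(
  increments=[
    {"xyz": [0, 0, -15], "roll": 0, "grip": 0},
    {"xyz": [0, 0, -25], "roll": 0, "grip": 0},
    {"xyz": [0, 0, -25], "roll": 0, "grip": 0},
    {"xyz": [0, 0, -25], "roll": 0, "grip": 0},
    {"xyz": [0, 0, -20], "roll": 0, "grip": 0},
  ],
)

```text
time_s: 3.73
position: [0.4232, -0.3068, 0.1215]
tcp_rot: [[-0.043, 0.999, 0.001], [0.999, 0.043, -0.001], [-0.001, 0.001, -1.0]]
force: [0.5, -0.9, -0.1]
opening: 0.248
grasp_force: 0.0
```

Emit:
move_arm(
  increments=[
    {"xyz": [0, 0, 0], "roll": 0, "grip": 70},
    {"xyz": [0, 0, 0], "roll": 0, "grip": 70},
    {"xyz": [0, 0, 0], "roll": 0, "grip": 70},
    {"xyz": [0, 0, 0], "roll": 0, "grip": 70},
    {"xyz": [0, 0, 0], "roll": 0, "grip": 70},
  ],
)

```text
time_s: 4.15
position: [0.4223, -0.306, 0.1183]
tcp_rot: [[-0.043, 0.999, -0.002], [0.999, 0.043, 0.002], [0.002, -0.002, -1.0]]
force: [-0.0, 0.5, -0.1]
opening: 0.54
grasp_force: 0.0
```

Run:
```python
from h import *
s=bot.read_state();print(s["opening"],s["position"],psi())
im,d,W,C=cloud("wrist"); save(im,"w2")
for r in bot.trace("stapler_mid","wrist"): print(r["conf"]); obj(W,r["mask"])
```

```text
0.5397078195144018 [ 0.42231175 -0.3059624   0.11830411] 92.46067676582231
0.55
 n 6941 rect [ 422.4 -302.5] size [ 34. 137.] long ax deg -88.2 zmax 0.0378
```

Emit:
move_arm(
  increments=[
    {"xyz": [0, 0, 25], "roll": 0, "grip": 75},
    {"xyz": [0, 0, 30], "roll": 0, "grip": 75},
    {"xyz": [0, 0, 30], "roll": 0, "grip": 75},
    {"xyz": [0, 0, 15], "roll": 0, "grip": 75},
    {"xyz": [0, 0, 8], "roll": 0, "grip": 75},
  ],
)

```text
time_s: 4.67
position: [0.4217, -0.3054, 0.0087]
tcp_rot: [[-0.043, 0.999, -0.003], [0.999, 0.043, 0.004], [0.004, -0.003, -1.0]]
force: [-0.1, -0.1, -0.4]
opening: 0.749
grasp_force: 0.0
```

Emit:
move_arm(
  increments=[
    {"xyz": [0, 0, 0], "roll": 0, "grip": 0},
    {"xyz": [0, 0, 0], "roll": 0, "grip": 0},
    {"xyz": [0, 0, 0], "roll": 0, "grip": 0},
    {"xyz": [0, 0, 0], "roll": 0, "grip": 0},
    {"xyz": [0, 0, 0], "roll": 0, "grip": 0},
  ],
)

```text
time_s: 5.08
position: [0.4235, -0.3072, 0.0127]
tcp_rot: [[-0.043, 0.999, 0.002], [0.999, 0.043, -0.002], [-0.002, 0.001, -1.0]]
force: [0.2, 0.2, 0.5]
opening: 0.461
grasp_force: 0.0
```

Emit:
move_arm(
  increments=[
    {"xyz": [0, 0, 0], "roll": 0, "grip": 0},
    {"xyz": [0, 0, 0], "roll": 0, "grip": 0},
    {"xyz": [0, 0, 0], "roll": 0, "grip": 0},
    {"xyz": [0, 0, 0], "roll": 0, "grip": 0},
    {"xyz": [0, 0, 0], "roll": 0, "grip": 0},
  ],
)

```text
time_s: 5.5
position: [0.4231, -0.3068, 0.0121]
tcp_rot: [[-0.043, 0.999, 0.0], [0.999, 0.043, -0.0], [-0.0, 0.0, -1.0]]
force: [-0.6, 0.6, 5.8]
opening: 0.267
grasp_force: 30.0
```

Emit:
move_arm(
  increments=[
    {"xyz": [0, 0, -15], "roll": 0, "grip": 0},
    {"xyz": [0, 0, -25], "roll": 0, "grip": 0},
    {"xyz": [0, 0, -25], "roll": 0, "grip": 0},
    {"xyz": [0, 0, -25], "roll": 0, "grip": 0},
    {"xyz": [0, 0, -20], "roll": 0, "grip": 0},
  ],
)

```text
time_s: 5.92
position: [0.423, -0.3065, 0.1227]
tcp_rot: [[-0.043, 0.999, 0.0], [0.999, 0.043, -0.0], [-0.0, 0.0, -1.0]]
force: [-0.2, -0.6, -2.3]
opening: 0.273
grasp_force: 30.0
```

Emit:
move_arm(
  increments=[
    {"xyz": [-1, 11, 0], "roll": 0.108, "grip": 0},
    {"xyz": [0, 11, 0], "roll": 0.107, "grip": 0},
    {"xyz": [2, 11, 0], "roll": 0.108, "grip": 0},
    {"xyz": [3, 11, 0], "roll": 0.107, "grip": 0},
    {"xyz": [4, 11, 0], "roll": 0.108, "grip": 0},
  ],
)

```text
time_s: 6.33
position: [0.4793, -0.3079, 0.121]
tcp_rot: [[0.48, 0.877, -0.001], [0.877, -0.48, 0.001], [0.0, -0.001, -1.0]]
force: [-0.0, -0.3, -1.3]
opening: 0.269
grasp_force: 30.0
```

Emit:
move_arm(
  increments=[
    {"xyz": [5, 10, 0], "roll": 0.107, "grip": 0},
    {"xyz": [6, 10, 0], "roll": 0.108, "grip": 0},
    {"xyz": [7, 9, 0], "roll": 0.107, "grip": 0},
    {"xyz": [8, 8, 0], "roll": 0.108, "grip": 0},
    {"xyz": [9, 7, 0], "roll": 0.107, "grip": 0},
  ],
)

```text
time_s: 6.75
position: [0.5362, -0.3101, 0.1207]
tcp_rot: [[0.861, 0.509, -0.001], [0.509, -0.861, 0.001], [-0.001, -0.002, -1.0]]
force: [0.7, -1.3, -0.9]
opening: 0.27
grasp_force: 30.0
```

Emit:
move_arm(
  increments=[
    {"xyz": [9, 6, 0], "roll": 0.108, "grip": 0},
    {"xyz": [10, 5, 0], "roll": 0.107, "grip": 0},
    {"xyz": [11, 4, 0], "roll": 0.108, "grip": 0},
    {"xyz": [11, 3, 0], "roll": 0.107, "grip": 0},
    {"xyz": [11, 2, 0], "roll": 0.108, "grip": 0},
  ],
)

```text
time_s: 7.17
position: [0.5923, -0.3125, 0.1205]
tcp_rot: [[1.0, -0.004, -0.002], [-0.004, -1.0, 0.001], [-0.002, -0.001, -1.0]]
force: [0.5, 0.7, -2.3]
opening: 0.271
grasp_force: 30.0
```

Emit:
move_arm(
  increments=[
    {"xyz": [11, 0, 0], "roll": 0.107, "grip": 0},
    {"xyz": [0, 0, 0], "roll": 0, "grip": 0},
    {"xyz": [0, 0, 0], "roll": 0, "grip": 0},
  ],
)

```text
time_s: 7.42
position: [0.6029, -0.3125, 0.1206]
tcp_rot: [[0.995, -0.103, -0.002], [-0.103, -0.995, 0.001], [-0.002, -0.001, -1.0]]
force: [-0.1, -0.3, -2.4]
opening: 0.273
grasp_force: 30.0
```

Run:
```python
from h import *
s=bot.read_state();print(s["opening"],s["position"],psi(),s["grasp_force"])
plan((.6037,-.3146,.0175,-6.2,0),(.6037,-.3146,.0175,-6.2,50),(.6037,-.3146,.12,-6.2,50),(.3248,-.290,.12,88,60),(.3248,-.290,.003,88,60),vmax=28)
```

```text
0.2725596023162883 [ 0.60294305 -0.31253272  0.12058118] -5.883884003979496 29.979881308972836
{"xyz":[0,0,26],"roll":0.001,"grip":0}
{"xyz":[0,1,26],"roll":0.002,"grip":0}
{"xyz":[0,0,26],"roll":0.001,"grip":0}
{"xyz":[1,1,25],"roll":0.002,"grip":0}
--
{"xyz":[-0,-0,0],"roll":-0.0,"grip":50}
--
{"xyz":[-0,-0,-26],"roll":-0.0,"grip":50}
{"xyz":[-0,-0,-25],"roll":-0.0,"grip":50}
{"xyz":[-0,-0,-26],"roll":-0.0,"grip":50}
{"xyz":[-0,-0,-25],"roll":-0.0,"grip":50}
--
{"xyz":[-19,0,-0],"roll":-0.11,"grip":60}
{"xyz":[-19,-2,-0],"roll":-0.11,"grip":60}
{"xyz":[-18,-4,-0],"roll":-0.11,"grip":60}
{"xyz":[-18,-6,-0],"roll":-0.11,"grip":60}
{"xyz":[-17,-7,-0],"roll":-0.11,"grip":60}
{"xyz":[-16,-9,-0],"roll":-0.109,"grip":60}
{"xyz":[-15,-11,-0],"roll":-0.11,"grip":60}
{"xyz":[-14,-13,-0],"roll":-0.109,"grip":60}
{"xyz":[-12,-14,-0],"roll":-0.11,"grip":60}
{"xyz":[-11,-15,-0],"roll":-0.109,"grip":60}
{"xyz":[-9,-16,-0],"roll":-0.11,"grip":60}
{"xyz":[-7,-17,-0],"roll":-0.109,"grip":60}
{"xyz":[-5,-18,-0],"roll":-0.11,"grip":60}
{"xyz":[-3,-19,-0],"roll":-0.109,"grip":60}
{"xyz":[-1,-18,-0],"roll":-0.11,"grip":60}
--
{"xyz":[0,-0,23],"roll":0.0,"grip":60}
{"xyz":[0,-0,23],"roll":0.0,"grip":60}
{"xyz":[0,-0,24],"roll":0.0,"grip":60}
{"xyz":[0,-0,23],"roll":0.0,"grip":60}
{"xyz":[0,-0,24],"roll":0.0,"grip":60}
--
end [ 325.1 -290.3    2.6] 88.02
```

Emit:
move_arm(
  increments=[
    {"xyz": [0, 0, 26], "roll": 0.001, "grip": 0},
    {"xyz": [0, 1, 26], "roll": 0.002, "grip": 0},
    {"xyz": [0, 0, 26], "roll": 0.001, "grip": 0},
    {"xyz": [1, 1, 15], "roll": 0.002, "grip": 0},
    {"xyz": [0, 0, 10], "roll": 0, "grip": 0},
  ],
)

```text
time_s: 7.83
position: [0.6022, -0.3143, 0.016]
tcp_rot: [[0.994, -0.111, -0.004], [-0.111, -0.994, 0.003], [-0.004, -0.002, -1.0]]
force: [-2.3, 2.4, 16.6]
opening: 0.271
grasp_force: 30.0
```

Emit:
move_arm(
  increments=[
    {"xyz": [0, 0, 0], "roll": 0, "grip": 0},
    {"xyz": [0, 0, 0], "roll": 0, "grip": 50},
    {"xyz": [0, 0, 0], "roll": 0, "grip": 50},
    {"xyz": [0, 0, 0], "roll": 0, "grip": 50},
    {"xyz": [0, 0, 0], "roll": 0, "grip": 50},
  ],
)

```text
time_s: 8.25
position: [0.6049, -0.3158, 0.0199]
tcp_rot: [[0.994, -0.112, 0.002], [-0.112, -0.994, -0.001], [0.002, 0.001, -1.0]]
force: [0.6, 0.6, -0.3]
opening: 0.46
grasp_force: 0.0
```

Emit:
move_arm(
  increments=[
    {"xyz": [0, 0, -20], "roll": 0, "grip": 50},
    {"xyz": [0, 0, -25], "roll": 0, "grip": 50},
    {"xyz": [0, 0, -30], "roll": 0, "grip": 50},
    {"xyz": [0, 0, -27], "roll": 0, "grip": 50},
  ],
)

```text
time_s: 8.58
position: [0.6043, -0.3153, 0.1224]
tcp_rot: [[0.994, -0.112, 0.001], [-0.112, -0.994, -0.0], [0.001, 0.0, -1.0]]
force: [-0.1, -0.2, -0.1]
opening: 0.498
grasp_force: 0.0
```

Emit:
move_arm(
  increments=[
    {"xyz": [-19, 0, 0], "roll": -0.11, "grip": 60},
    {"xyz": [-19, -2, 0], "roll": -0.11, "grip": 60},
    {"xyz": [-18, -4, 0], "roll": -0.11, "grip": 60},
    {"xyz": [-18, -6, 0], "roll": -0.11, "grip": 60},
    {"xyz": [-17, -7, 0], "roll": -0.11, "grip": 60},
  ],
)

```text
time_s: 9.0
position: [0.5101, -0.3057, 0.1215]
tcp_rot: [[0.903, 0.429, 0.001], [0.429, -0.903, -0.001], [0.001, 0.001, -1.0]]
force: [-0.9, 0.4, -0.1]
opening: 0.595
grasp_force: 0.0
```

Emit:
move_arm(
  increments=[
    {"xyz": [-16, -9, 0], "roll": -0.109, "grip": 60},
    {"xyz": [-15, -11, 0], "roll": -0.11, "grip": 60},
    {"xyz": [-14, -13, 0], "roll": -0.109, "grip": 60},
    {"xyz": [-12, -14, 0], "roll": -0.11, "grip": 60},
    {"xyz": [-11, -15, 0], "roll": -0.109, "grip": 60},
  ],
)

```text
time_s: 9.42
position: [0.4174, -0.2983, 0.1214]
tcp_rot: [[0.548, 0.836, 0.001], [0.836, -0.548, -0.001], [-0.0, 0.002, -1.0]]
force: [0.3, 0.0, 0.6]
opening: 0.606
grasp_force: 0.0
```

Emit:
move_arm(
  increments=[
    {"xyz": [-9, -16, 0], "roll": -0.11, "grip": 60},
    {"xyz": [-7, -17, 0], "roll": -0.109, "grip": 60},
    {"xyz": [-5, -18, 0], "roll": -0.11, "grip": 60},
    {"xyz": [-3, -19, 0], "roll": -0.109, "grip": 60},
    {"xyz": [-1, -18, 0], "roll": -0.11, "grip": 60},
  ],
)

```text
time_s: 9.83
position: [0.3251, -0.2901, 0.1214]
tcp_rot: [[0.032, 0.999, 0.001], [0.999, -0.032, -0.002], [-0.002, 0.001, -1.0]]
force: [0.3, 0.3, -0.6]
opening: 0.598
grasp_force: 0.0
```

Emit:
move_arm(
  increments=[
    {"xyz": [0, 0, 0], "roll": 0, "grip": 50},
    {"xyz": [0, 0, 0], "roll": 0, "grip": 50},
  ],
)

```text
time_s: 10.0
position: [0.3256, -0.2904, 0.1212]
tcp_rot: [[0.042, 0.999, 0.001], [0.999, -0.042, -0.001], [-0.001, 0.001, -1.0]]
force: [-0.9, -1.4, -0.3]
opening: 0.534
grasp_force: 0.0
```

```bash
cat >> h.py <<'E'
def white(W,im,ctr,r=.085,zmax=.03):
    hsv=cv2.cvtColor(im,cv2.COLOR_RGB2HSV)
    m=(hsv[...,1]<60)&(hsv[...,2]>100)&(W[...,2]<zmax)&(np.hypot(W[...,0]-ctr[0],W[...,1]-ctr[1])<r)
    n,L,S,_=cv2.connectedComponentsWithStats(m.astype(np.uint8)); k=1+np.argmax(S[1:,4]); return L==k
E
python3 - <<'E'
from h import *
s=bot.read_state();print(s["opening"],s["position"],psi())
im,d,W,C=cloud("wrist"); save(im,"w3")
c,an=obj(W,white(W,im,(.325,-.286)),"spoon2")
im,d,W,C=cloud("top"); save(im,"top3"); np.save("topW.npy",W)
for r in bot.trace("stapler_mid","top"): print(r["conf"]); obj(W,r["mask"])
E
```

```text
0.5339670895970166 [ 0.32561696 -0.29038575  0.12123406] 87.61192908791539
spoon2 n 3000 rect [ 325.6 -286. ] size [ 28. 137.] long ax deg 88.2 zmax 0.0148
0.86
 n 506 rect [ 604.9 -315.5] size [ 36. 143.] long ax deg -5.8 zmax 0.0485
0.51
 n 328 rect [ 455.4 -152.2] size [ 48. 103.] long ax deg 30.9 zmax 0.0381
0.49
 n 203 rect [588.6 -23.7] size [ 17. 132.] long ax deg 87.3 zmax 0.032
0.42
 n 3097 rect [615.6 346. ] size [168. 203.] long ax deg -0.1 zmax 0.0565
```

Emit:
move_arm(
  increments=[
    {"xyz": [0, 0, 25], "roll": 0, "grip": 50},
    {"xyz": [0, 0, 30], "roll": 0, "grip": 50},
    {"xyz": [0, 0, 30], "roll": 0, "grip": 50},
    {"xyz": [0, 0, 18], "roll": 0, "grip": 50},
    {"xyz": [0, 0, 9], "roll": 0, "grip": 50},
  ],
)

```text
time_s: 10.57
position: [0.3261, -0.2896, 0.0063]
tcp_rot: [[0.038, 0.999, -0.001], [0.999, -0.038, 0.002], [0.002, -0.001, -1.0]]
force: [-0.6, 0.2, -0.7]
opening: 0.503
grasp_force: 0.0
```

Emit:
move_arm(
  increments=[
    {"xyz": [0, 0, 4], "roll": 0, "grip": 50},
    {"xyz": [0, 0, 0], "roll": 0, "grip": 50},
    {"xyz": [0, 0, 0], "roll": 0, "grip": 0},
    {"xyz": [0, 0, 0], "roll": 0, "grip": 0},
    {"xyz": [0, 0, 0], "roll": 0, "grip": 0},
  ],
)

```text
time_s: 10.98
position: [0.3262, -0.2906, 0.0056]
tcp_rot: [[0.038, 0.999, 0.001], [0.999, -0.038, -0.002], [-0.002, 0.001, -1.0]]
force: [1.0, 0.1, -0.3]
opening: 0.353
grasp_force: 0.0
```

Emit:
move_arm(
  increments=[
    {"xyz": [0, 0, 0], "roll": 0, "grip": 0},
    {"xyz": [0, 0, 0], "roll": 0, "grip": 0},
    {"xyz": [0, 0, 0], "roll": 0, "grip": 0},
    {"xyz": [0, 0, 0], "roll": 0, "grip": 0},
    {"xyz": [0, 0, 0], "roll": 0, "grip": 0},
  ],
)

```text
time_s: 11.4
position: [0.3259, -0.2904, 0.0057]
tcp_rot: [[0.038, 0.999, 0.001], [0.999, -0.038, -0.002], [-0.002, 0.001, -1.0]]
force: [-0.5, -0.5, 9.0]
opening: 0.207
grasp_force: 25.2
```

Emit:
move_arm(
  increments=[
    {"xyz": [0, 0, -15], "roll": 0, "grip": 0},
    {"xyz": [0, 0, -25], "roll": 0, "grip": 0},
    {"xyz": [0, 0, -30], "roll": 0, "grip": 0},
    {"xyz": [0, 0, -35], "roll": 0, "grip": 0},
    {"xyz": [0, 0, -25], "roll": 0, "grip": 0},
  ],
)

```text
time_s: 11.82
position: [0.3258, -0.2901, 0.137]
tcp_rot: [[0.038, 0.999, 0.001], [0.999, -0.038, -0.002], [-0.002, 0.001, -1.0]]
force: [-0.1, -0.3, 0.6]
opening: 0.007
grasp_force: 0.0
```

Run:
```python
from h import *
s=bot.read_state();print(s["opening"],s["position"],psi(),s["grasp_force"])
plan((.602,.307,.13,0,0),(.602,.307,.011,0,0),vmax=36)
```

```text
0.006985451630210641 [ 0.32575444 -0.29007744  0.13696775] 87.81403382263447 0.0
{"xyz":[32,13,0],"roll":0.081,"grip":0}
{"xyz":[33,11,0],"roll":0.081,"grip":0}
{"xyz":[34,8,0],"roll":0.081,"grip":0}
{"xyz":[34,5,0],"roll":0.081,"grip":0}
{"xyz":[35,2,0],"roll":0.081,"grip":0}
{"xyz":[35,-0,0],"roll":0.081,"grip":0}
{"xyz":[34,-3,1],"roll":0.081,"grip":0}
{"xyz":[34,-6,0],"roll":0.08,"grip":0}
{"xyz":[34,-9,1],"roll":0.081,"grip":0}
{"xyz":[33,-11,0],"roll":0.08,"grip":0}
{"xyz":[32,-14,1],"roll":0.081,"grip":0}
{"xyz":[30,-16,0],"roll":0.08,"grip":0}
{"xyz":[29,-19,1],"roll":0.081,"grip":0}
{"xyz":[27,-21,0],"roll":0.08,"grip":0}
{"xyz":[26,-23,1],"roll":0.081,"grip":0}
{"xyz":[24,-25,0],"roll":0.08,"grip":0}
{"xyz":[22,-27,1],"roll":0.081,"grip":0}
{"xyz":[19,-29,0],"roll":0.08,"grip":0}
{"xyz":[17,-30,1],"roll":0.081,"grip":0}
--
{"xyz":[-0,0,30],"roll":-0.0,"grip":0}
{"xyz":[-0,0,30],"roll":-0.0,"grip":0}
{"xyz":[-0,0,29],"roll":-0.0,"grip":0}
{"xyz":[-0,1,30],"roll":-0.0,"grip":0}
--
end [602.2 306.5  11. ] -0.02
```

Emit:
move_arm(
  increments=[
    {"xyz": [0, 0, 0], "roll": 0, "grip": 50},
    {"xyz": [0, 0, 0], "roll": 0, "grip": 50},
    {"xyz": [0, 0, 0], "roll": 0, "grip": 50},
    {"xyz": [0, 0, 0], "roll": 0, "grip": 50},
    {"xyz": [0, 0, 0], "roll": 0, "grip": 50},
  ],
)

```text
time_s: 12.23
position: [0.3251, -0.2891, 0.1334]
tcp_rot: [[0.038, 0.999, -0.002], [0.999, -0.038, 0.003], [0.003, -0.002, -1.0]]
force: [0.7, -0.1, 0.5]
opening: 0.297
grasp_force: 0.0
```

```bash
cat >> h.py <<'E'
def spoonprof(W,m):
    c,an=obj(W,m,"spoon"); P=W[m]; e=np.array([np.cos(np.radians(an)),np.sin(np.radians(an))]); u=(P[:,:2]*1e3-c)@e
    for a in range(-70,70,10):
        k=(u>=a)&(u<a+10)
        if k.any(): print(a,k.sum(),P[k].mean(0).round(4),np.ptp((P[k][:,:2]*1e3)@np.array([-e[1],e[0]])).round(1))
E
python3 - <<'E'
from h import *
s=bot.read_state();print(s["opening"],s["position"],psi())
im,d,W,C=cloud("wrist"); save(im,"w4")
spoonprof(W,white(W,im,(.325,-.286)))
E
```

```text
0.2970855665036385 [ 0.32508004 -0.28913263  0.13337963] 87.81329846563607
spoon n 2722 rect [ 327.6 -286.2] size [ 29. 137.] long ax deg 88.8 zmax 0.0141
-70 115 [ 0.3244 -0.3501  0.0022] 15.0
-60 151 [ 0.3243 -0.341   0.0036] 15.0
-50 145 [ 0.3252 -0.3311  0.0053] 13.9
-40 135 [ 0.3253 -0.3212  0.0071] 11.8
-30 130 [ 0.3259 -0.3113  0.0085] 10.9
-20 129 [ 0.3262 -0.3012  0.0101] 10.7
-10 118 [ 0.3267 -0.2912  0.0109] 8.9
0 115 [ 0.3271 -0.2812  0.0111] 8.8
10 113 [ 0.3274 -0.2712  0.0103] 8.9
20 183 [ 0.3279 -0.2605  0.0079] 20.6
30 371 [ 0.3284 -0.2509  0.0042] 27.1
40 412 [ 0.3289 -0.2411  0.0028] 29.1
50 376 [ 0.3289 -0.2313  0.0037] 26.7
60 229 [ 0.3293 -0.2223  0.0057] 21.7
```

View pics/w4.png

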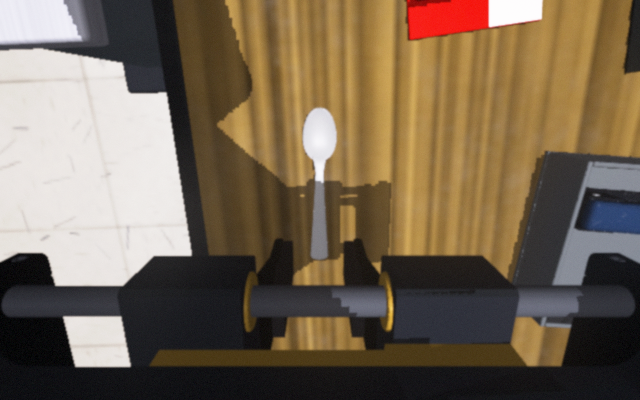

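Run:
```python
from h import *
plan((.3287,-.241,.08,88.8,60),(.3287,-.241,.003,88.8,60),vmax=28)
```

```text
{"xyz":[16,1,18],"roll":-0.006,"grip":60}
{"xyz":[16,0,18],"roll":-0.006,"grip":60}
{"xyz":[16,1,17],"roll":-0.005,"grip":60}
--
{"xyz":[0,0,26],"roll":-0.0,"grip":60}
{"xyz":[0,0,26],"roll":-0.0,"grip":60}
{"xyz":[0,0,25],"roll":-0.0,"grip":60}
--
end [ 328.7 -241.3    3.4] 88.79
```

Emit:
move_arm(
  increments=[
    {"xyz": [16, 1, 18], "roll": -0.006, "grip": 60},
    {"xyz": [16, 0, 18], "roll": -0.006, "grip": 60},
    {"xyz": [16, 1, 17], "roll": -0.005, "grip": 60},
    {"xyz": [0, 0, 26], "roll": 0, "grip": 60},
    {"xyz": [0, 0, 26], "roll": 0, "grip": 60},
  ],
)

```text
time_s: 12.7
position: [0.329, -0.2409, 0.0284]
tcp_rot: [[0.02, 1.0, -0.0], [1.0, -0.02, 0.001], [0.001, -0.0, -1.0]]
force: [0.1, 0.5, -0.1]
opening: 0.587
grasp_force: 0.0
```

Emit:
move_arm(
  increments=[
    {"xyz": [0, 0, 14], "roll": 0, "grip": 60},
    {"xyz": [0, 0, 7], "roll": 0, "grip": 60},
    {"xyz": [0, 0, 0], "roll": 0, "grip": 60},
    {"xyz": [0, 0, 0], "roll": 0, "grip": 60},
  ],
)

```text
time_s: 13.03
position: [0.329, -0.2418, 0.0082]
tcp_rot: [[0.021, 1.0, -0.001], [1.0, -0.021, 0.001], [0.001, -0.001, -1.0]]
force: [-1.3, -0.1, -0.3]
opening: 0.598
grasp_force: 0.0
```

Run:
```python
from h import *
s=bot.read_state();print(s["opening"],s["position"],psi(),s["force"])
```

```text
0.5977789714276266 [ 0.32895214 -0.24180592  0.0081719 ] 88.79118246995522 [-1.34777175 -0.07319857 -0.26673883]
```

Settles at 8 mm; lower 6 mm and close.

Emit:
move_arm(
  increments=[
    {"xyz": [0, 0, 5], "roll": 0, "grip": 60},
    {"xyz": [0, 0, 0], "roll": 0, "grip": 60},
    {"xyz": [0, 0, 0], "roll": 0, "grip": 0},
    {"xyz": [0, 0, 0], "roll": 0, "grip": 0},
    {"xyz": [0, 0, 0], "roll": 0, "grip": 0},
  ],
)

```text
time_s: 13.45
position: [0.3294, -0.2423, 0.004]
tcp_rot: [[0.021, 1.0, 0.001], [1.0, -0.021, -0.001], [-0.001, 0.001, -1.0]]
force: [0.1, -0.0, -1.6]
opening: 0.454
grasp_force: 0.0
```

Emit:
move_arm(
  increments=[
    {"xyz": [0, 0, 0], "roll": 0, "grip": 0},
    {"xyz": [0, 0, 0], "roll": 0, "grip": 0},
    {"xyz": [0, 0, 0], "roll": 0, "grip": 0},
    {"xyz": [0, 0, 0], "roll": 0, "grip": 0},
    {"xyz": [0, 0, 0], "roll": 0, "grip": 0},
  ],
)

```text
time_s: 13.87
position: [0.3292, -0.2421, 0.0037]
tcp_rot: [[0.021, 1.0, 0.0], [1.0, -0.021, -0.0], [-0.0, 0.0, -1.0]]
force: [0.1, -1.3, 4.1]
opening: 0.283
grasp_force: 30.0
```

Emit:
move_arm(
  increments=[
    {"xyz": [0, 0, 0], "roll": 0, "grip": 0},
    {"xyz": [0, 0, 0], "roll": 0, "grip": 0},
    {"xyz": [0, 0, -5], "roll": 0, "grip": 0},
    {"xyz": [0, 0, -10], "roll": 0, "grip": 0},
  ],
)

```text
time_s: 14.2
position: [0.3288, -0.2415, 0.0181]
tcp_rot: [[0.021, 1.0, -0.001], [1.0, -0.021, 0.002], [0.002, -0.002, -1.0]]
force: [0.3, -0.9, -0.7]
opening: 0.284
grasp_force: 30.0
```

Run:
```python
from h import *
plan((.3288,-.2415,.13,88.8,0),(.650,.307,.13,0,0),(.650,.307,.012,0,0),vmax=36)
```

```text
{"xyz":[0,0,-28],"roll":-0.0,"grip":0}
{"xyz":[0,0,-28],"roll":-0.0,"grip":0}
{"xyz":[0,0,-28],"roll":-0.0,"grip":0}
{"xyz":[0,0,-28],"roll":-0.0,"grip":0}
--
{"xyz":[31,17,0],"roll":0.086,"grip":0}
{"xyz":[32,14,0],"roll":0.086,"grip":0}
{"xyz":[33,12,0],"roll":0.086,"grip":0}
{"xyz":[34,9,0],"roll":0.086,"grip":0}
{"xyz":[35,6,0],"roll":0.086,"grip":0}
{"xyz":[35,3,0],"roll":0.086,"grip":0}
{"xyz":[35,-0,0],"roll":0.086,"grip":0}
{"xyz":[35,-3,0],"roll":0.086,"grip":0}
{"xyz":[35,-6,0],"roll":0.086,"grip":0}
{"xyz":[34,-9,0],"roll":0.086,"grip":0}
{"xyz":[33,-12,0],"roll":0.086,"grip":0}
{"xyz":[32,-15,0],"roll":0.086,"grip":0}
{"xyz":[31,-18,0],"roll":0.086,"grip":0}
{"xyz":[29,-21,0],"roll":0.086,"grip":0}
{"xyz":[27,-23,0],"roll":0.086,"grip":0}
{"xyz":[25,-25,0],"roll":0.087,"grip":0}
{"xyz":[23,-27,0],"roll":0.086,"grip":0}
{"xyz":[20,-29,0],"roll":0.087,"grip":0}
--
{"xyz":[-0,-0,30],"roll":-0.0,"grip":0}
{"xyz":[-0,-0,29],"roll":-0.0,"grip":0}
{"xyz":[-0,-0,30],"roll":-0.0,"grip":0}
{"xyz":[-0,-0,29],"roll":-0.0,"grip":0}
--
end [650.1 306.9  12.1] -0.02
```

Emit:
move_arm(
  increments=[
    {"xyz": [0, 0, -20], "roll": 0, "grip": 0},
    {"xyz": [0, 0, -28], "roll": 0, "grip": 0},
    {"xyz": [0, 0, -28], "roll": 0, "grip": 0},
    {"xyz": [0, 0, -28], "roll": 0, "grip": 0},
    {"xyz": [0, 0, -8], "roll": 0, "grip": 0},
  ],
)

```text
time_s: 14.62
position: [0.3302, -0.243, 0.1336]
tcp_rot: [[0.021, 1.0, 0.004], [1.0, -0.021, -0.004], [-0.004, 0.004, -1.0]]
force: [0.5, 0.4, -1.4]
opening: 0.286
grasp_force: 30.0
```

Emit:
move_arm(
  increments=[
    {"xyz": [31, 17, 0], "roll": 0.086, "grip": 0},
    {"xyz": [32, 14, 0], "roll": 0.086, "grip": 0},
    {"xyz": [33, 12, 0], "roll": 0.086, "grip": 0},
    {"xyz": [34, 9, 0], "roll": 0.086, "grip": 0},
    {"xyz": [35, 6, 0], "roll": 0.086, "grip": 0},
  ],
)

```text
time_s: 15.03
position: [0.4185, -0.0886, 0.1301]
tcp_rot: [[0.44, 0.898, -0.001], [0.898, -0.44, 0.001], [0.0, -0.001, -1.0]]
force: [-0.5, -1.4, 0.5]
opening: 0.286
grasp_force: 30.0
```

Emit:
move_arm(
  increments=[
    {"xyz": [35, 3, 0], "roll": 0.086, "grip": 0},
    {"xyz": [35, 0, 0], "roll": 0.086, "grip": 0},
    {"xyz": [35, -3, 0], "roll": 0.086, "grip": 0},
    {"xyz": [35, -6, 0], "roll": 0.086, "grip": 0},
    {"xyz": [34, -9, 0], "roll": 0.086, "grip": 0},
  ],
)

```text
time_s: 15.45
position: [0.5084, 0.0629, 0.1298]
tcp_rot: [[0.774, 0.633, -0.002], [0.633, -0.774, 0.0], [-0.001, -0.001, -1.0]]
force: [0.6, -0.3, 0.0]
opening: 0.285
grasp_force: 30.0
```

Emit:
move_arm(
  increments=[
    {"xyz": [33, -12, 0], "roll": 0.086, "grip": 0},
    {"xyz": [32, -15, 0], "roll": 0.086, "grip": 0},
    {"xyz": [31, -18, 0], "roll": 0.086, "grip": 0},
    {"xyz": [29, -21, 0], "roll": 0.086, "grip": 0},
    {"xyz": [27, -23, 0], "roll": 0.086, "grip": 0},
  ],
)

```text
time_s: 15.87
position: [0.597, 0.2164, 0.1294]
tcp_rot: [[0.967, 0.253, -0.002], [0.253, -0.967, -0.0], [-0.002, -0.0, -1.0]]
force: [0.6, -0.6, -0.6]
opening: 0.283
grasp_force: 30.0
```

Emit:
move_arm(
  increments=[
    {"xyz": [25, -25, 0], "roll": 0.087, "grip": 0},
    {"xyz": [23, -27, 0], "roll": 0.086, "grip": 0},
    {"xyz": [20, -29, 0], "roll": 0.087, "grip": 0},
    {"xyz": [0, 0, 0], "roll": 0, "grip": 0},
    {"xyz": [0, 0, 0], "roll": 0, "grip": 0},
  ],
)

```text
time_s: 16.28
position: [0.6499, 0.308, 0.1288]
tcp_rot: [[1.0, 0.003, -0.002], [0.003, -1.0, -0.001], [-0.002, 0.001, -1.0]]
force: [-0.7, -0.3, -0.1]
opening: 0.283
grasp_force: 30.0
```

Run:
```python
from h import *
s=bot.read_state();print(s["opening"],s["position"],psi(),s["grasp_force"])
im,d,W,C=cloud("wrist"); save(im,"w5")
P=W[(W[...,2]>.045)&(W[...,2]<.065)&(W[...,1]>.24)]
k=(W[...,2]>.045)&(W[...,2]<.062)&(W[...,1]>.22)&(W[...,0]>.45); obj(W,k,"tray")
im,d,W,C=cloud("side"); save(im[60:,180:560],"s5");
```

```text
0.2826634746527467 [0.64992794 0.30802852 0.12878651] 0.17736645578477395 30.00000132364221
tray n 4388 rect [651.9 328.7] size [203. 257.] long ax deg -3.7 zmax 0.062
```

View pics/w5.png

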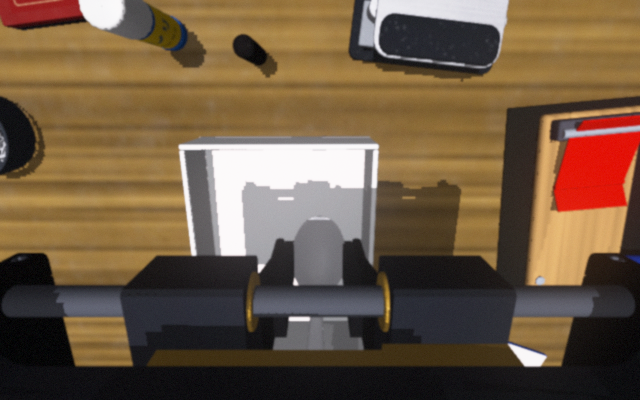

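Emit:
move_arm(
  increments=[
    {"xyz": [0, 0, 25], "roll": 0, "grip": 0},
    {"xyz": [0, 0, 30], "roll": 0, "grip": 0},
    {"xyz": [0, 0, 30], "roll": 0, "grip": 0},
    {"xyz": [0, 0, 20], "roll": 0, "grip": 0},
    {"xyz": [0, 0, 12], "roll": 0, "grip": 0},
  ],
)

```text
time_s: 16.8
position: [0.6475, 0.3039, 0.0102]
tcp_rot: [[1.0, -0.002, -0.007], [-0.002, -1.0, -0.002], [-0.007, 0.002, -1.0]]
force: [0.5, 0.1, -0.5]
opening: 0.284
grasp_force: 30.0
```

Emit:
move_arm(
  increments=[
    {"xyz": [0, 0, 0], "roll": 0, "grip": 0},
    {"xyz": [0, 0, 0], "roll": 0, "grip": 42},
    {"xyz": [0, 0, 0], "roll": 0, "grip": 42},
    {"xyz": [0, 0, 0], "roll": 0, "grip": 42},
    {"xyz": [0, 0, 0], "roll": 0, "grip": 42},
  ],
)

```text
time_s: 17.22
position: [0.6517, 0.3068, 0.0156]
tcp_rot: [[1.0, -0.0, 0.003], [-0.0, -1.0, 0.001], [0.003, -0.001, -1.0]]
force: [0.6, 0.6, -0.3]
opening: 0.408
grasp_force: 0.0
```

Emit:
move_arm(
  increments=[
    {"xyz": [0, 0, -20], "roll": 0, "grip": 42},
    {"xyz": [0, 0, -25], "roll": 0, "grip": 42},
    {"xyz": [0, 0, -30], "roll": 0, "grip": 42},
    {"xyz": [0, 0, -30], "roll": 0, "grip": 42},
    {"xyz": [0, 0, -30], "roll": 0, "grip": 60},
  ],
)

```text
time_s: 17.63
position: [0.6505, 0.3066, 0.151]
tcp_rot: [[1.0, 0.0, 0.001], [0.0, -1.0, 0.0], [0.001, -0.0, -1.0]]
force: [-0.1, 0.0, 0.4]
opening: 0.447
grasp_force: 0.0
```

Run:
```python
from h import *
im,d,W,C=cloud("top")
for c in ("spoon_1_mid","marker_1_mid"):
  for r in bot.trace(c,"top"): print(c,r["conf"]); obj(W,r["mask"])
plan((.40,.285,.17,90,60))
```

```text
spoon_1_mid 0.68
 n 227 rect [418.  283.3] size [ 26. 132.] long ax deg -84.5 zmax 0.0196
marker_1_mid 0.56
 n 174 rect [588.5 -24.3] size [ 15. 130.] long ax deg 87.2 zmax 0.0322
marker_1_mid 0.4
 n 2524 rect [ 609.3 -345.7] size [156. 202.] long ax deg -6.7 zmax 0.0586
{"xyz":[-18,2,-1],"roll":-0.112,"grip":60}
{"xyz":[-18,-0,-1],"roll":-0.112,"grip":60}
{"xyz":[-18,-3,-1],"roll":-0.112,"grip":60}
{"xyz":[-18,-4,-1],"roll":-0.112,"grip":60}
{"xyz":[-17,-6,-1],"roll":-0.112,"grip":60}
{"xyz":[-16,-8,-1],"roll":-0.112,"grip":60}
{"xyz":[-15,-10,-1],"roll":-0.112,"grip":60}
{"xyz":[-14,-12,-1],"roll":-0.112,"grip":60}
{"xyz":[-12,-13,-1],"roll":-0.112,"grip":60}
{"xyz":[-11,-15,-1],"roll":-0.113,"grip":60}
{"xyz":[-9,-16,-2],"roll":-0.112,"grip":60}
{"xyz":[-8,-16,-1],"roll":-0.113,"grip":60}
{"xyz":[-5,-17,-2],"roll":-0.112,"grip":60}
{"xyz":[-4,-18,-1],"roll":-0.113,"grip":60}
--
end [400.3 284.6 169.8] 90.02
```

Emit:
move_arm(
  increments=[
    {"xyz": [-18, 2, -1], "roll": -0.115, "grip": 60},
    {"xyz": [-18, 0, -1], "roll": -0.115, "grip": 60},
    {"xyz": [-18, -3, -1], "roll": -0.115, "grip": 60},
    {"xyz": [-18, -4, -1], "roll": -0.115, "grip": 60},
    {"xyz": [-17, -6, -1], "roll": -0.115, "grip": 60},
  ],
)

```text
time_s: 18.2
position: [0.5582, 0.2963, 0.1526]
tcp_rot: [[0.836, 0.549, -0.002], [0.549, -0.836, -0.001], [-0.002, -0.001, -1.0]]
force: [1.0, 0.7, 0.8]
opening: 0.6
grasp_force: 0.0
```

Emit:
move_arm(
  increments=[
    {"xyz": [-16, -8, -1], "roll": -0.115, "grip": 60},
    {"xyz": [-15, -10, -1], "roll": -0.115, "grip": 60},
    {"xyz": [-14, -12, -1], "roll": -0.115, "grip": 60},
    {"xyz": [-12, -13, -1], "roll": -0.115, "grip": 60},
    {"xyz": [-11, -15, -1], "roll": -0.115, "grip": 60},
  ],
)

```text
time_s: 18.62
position: [0.4683, 0.2873, 0.1579]
tcp_rot: [[0.403, 0.915, -0.002], [0.915, -0.403, -0.001], [-0.001, -0.001, -1.0]]
force: [0.6, 0.9, 0.0]
opening: 0.601
grasp_force: 0.0
```

Emit:
move_arm(
  increments=[
    {"xyz": [-9, -16, -2], "roll": -0.115, "grip": 60},
    {"xyz": [-8, -16, -1], "roll": -0.115, "grip": 60},
    {"xyz": [-5, -17, -2], "roll": -0.115, "grip": 60},
    {"xyz": [-4, -18, -1], "roll": -0.115, "grip": 60},
    {"xyz": [0, 0, 0], "roll": -0.05, "grip": 60},
  ],
)

```text
time_s: 19.03
position: [0.3924, 0.2776, 0.1637]
tcp_rot: [[-0.095, 0.995, -0.007], [0.995, 0.095, -0.003], [-0.002, -0.007, -1.0]]
force: [-0.0, -0.1, -0.3]
opening: 0.598
grasp_force: 0.0
```

Emit:
move_arm(
  increments=[
    {"xyz": [0, 0, 0], "roll": 0, "grip": 60},
    {"xyz": [0, 0, 0], "roll": 0, "grip": 60},
  ],
)

```text
time_s: 19.2
position: [0.398, 0.2789, 0.1644]
tcp_rot: [[-0.088, 0.996, 0.0], [0.996, 0.088, -0.0], [-0.0, 0.0, -1.0]]
force: [0.7, 0.4, 0.2]
opening: 0.601
grasp_force: 0.0
```

Run:
```python
from h import *
s=bot.read_state();print(s["opening"],s["position"],psi())
im,d,W,C=cloud("wrist"); save(im,"w6")
spoonprof(W,white(W,im,(.418,.283)))
im,d,W,C=cloud("top"); save(im[100:320,50:450],"t6"); np.save("topW.npy",W); np.save("topI.npy",im)
k=(W[...,2]>.007)&(W[...,2]<.04)&(abs(W[...,0]-.606)<.08)&(abs(W[...,1]-.335)<.058); obj(W,k,"intray")
for l in ["pass_red","pass_blue","pass_yellow"]:
    r=bot.trace(l,"top")
    if r: obj(W,r[0]["mask"],l+str(r[0]["conf"]))
```

```text
0.6005335088845576 [0.39804724 0.27890568 0.16436053] 95.02306465838194
spoon n 2039 rect [421.9 282.4] size [ 28. 136.] long ax deg -84.3 zmax 0.0148
-70 182 [0.4145 0.3455 0.0056] 21.5
-60 309 [0.4158 0.3368 0.0038] 27.2
-50 333 [0.4171 0.3271 0.0028] 28.3
-40 307 [0.4182 0.3173 0.0041] 28.4
-30 149 [0.4194 0.3079 0.0078] 20.1
-20 92 [0.421  0.2976 0.0103] 9.3
-10 80 [0.4229 0.2878 0.0116] 8.6
0 69 [0.4239 0.2774 0.0118] 6.6
10 74 [0.4254 0.2677 0.0107] 6.9
20 85 [0.4266 0.2577 0.0091] 8.9
30 90 [0.4279 0.2477 0.0073] 9.1
40 91 [0.4298 0.2379 0.0055] 11.1
50 104 [0.4311 0.228  0.0038] 12.3
60 74 [0.4319 0.219  0.0022] 11.3
intray n 370 rect [607.4 339.2] size [107. 157.] long ax deg -0.2 zmax 0.0228
pass_red0.59 n 618 rect [ 445.6 -136.4] size [ 60. 101.] long ax deg 3.4 zmax 0.04
pass_blue0.75 n 645 rect [444.2 124. ] size [ 64. 102.] long ax deg -19.7 zmax 0.0407
pass_yellow0.8 n 605 rect [451.9   8.6] size [ 60. 100.] long ax deg 5.6 zmax 0.0402
```

View pics/t6.png

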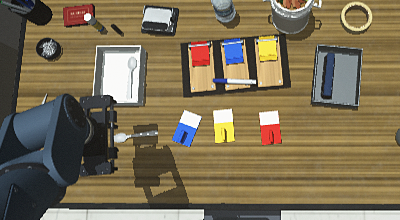

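Run:
```python
from h import *
plan((.4170,.328,.09,95.7,60),(.4170,.328,.003,95.7,60),vmax=28)
plan((.417,.328,.13,95.7,0),(.650,.3625,.13,0,0),start=(.417,.328,.018,95.7),vmax=30)
```

```text
{"xyz":[12,6,19],"roll":-0.003,"grip":60}
{"xyz":[12,6,18],"roll":-0.003,"grip":60}
{"xyz":[12,5,19],"roll":-0.003,"grip":60}
{"xyz":[11,6,18],"roll":-0.002,"grip":60}
--
{"xyz":[0,-0,22],"roll":-0.0,"grip":60}
{"xyz":[0,-0,22],"roll":-0.0,"grip":60}
{"xyz":[0,-0,22],"roll":-0.0,"grip":60}
{"xyz":[0,-0,21],"roll":-0.0,"grip":60}
--
end [417.2 327.8   3.4] 95.68
{"xyz":[0,0,-28],"roll":-0.0,"grip":0}
{"xyz":[0,0,-28],"roll":-0.0,"grip":0}
{"xyz":[0,0,-28],"roll":-0.0,"grip":0}
{"xyz":[0,0,-28],"roll":-0.0,"grip":0}
--
{"xyz":[1,16,0],"roll":0.111,"grip":0}
{"xyz":[2,15,0],"roll":0.111,"grip":0}
{"xyz":[4,15,0],"roll":0.111,"grip":0}
{"xyz":[6,15,0],"roll":0.111,"grip":0}
{"xyz":[7,14,0],"roll":0.111,"grip":0}
{"xyz":[9,13,0],"roll":0.112,"grip":0}
{"xyz":[10,12,0],"roll":0.111,"grip":0}
{"xyz":[12,11,0],"roll":0.112,"grip":0}
{"xyz":[13,9,0],"roll":0.111,"grip":0}
{"xyz":[14,8,0],"roll":0.112,"grip":0}
{"xyz":[14,6,0],"roll":0.111,"grip":0}
{"xyz":[15,4,0],"roll":0.112,"grip":0}
{"xyz":[15,3,0],"roll":0.111,"grip":0}
{"xyz":[16,1,0],"roll":0.112,"grip":0}
{"xyz":[15,-0,0],"roll":0.111,"grip":0}
--
end [649.7 362.2 130. ] 0.02
```

Emit:
move_arm(
  increments=[
    {"xyz": [12, 6, 19], "roll": -0.003, "grip": 60},
    {"xyz": [12, 6, 18], "roll": -0.003, "grip": 60},
    {"xyz": [12, 5, 19], "roll": -0.003, "grip": 60},
    {"xyz": [11, 6, 18], "roll": -0.002, "grip": 60},
    {"xyz": [0, 0, 22], "roll": 0, "grip": 60},
  ],
)

```text
time_s: 19.87
position: [0.4194, 0.3303, 0.0683]
tcp_rot: [[-0.1, 0.995, 0.005], [0.995, 0.1, 0.003], [0.002, 0.005, -1.0]]
force: [0.8, 0.6, 0.3]
opening: 0.599
grasp_force: 0.0
```

Emit:
move_arm(
  increments=[
    {"xyz": [0, 0, 22], "roll": 0, "grip": 60},
    {"xyz": [0, 0, 20], "roll": 0, "grip": 60},
    {"xyz": [0, 0, 15], "roll": 0, "grip": 60},
    {"xyz": [0, 0, 6], "roll": 0, "grip": 60},
    {"xyz": [0, 0, 0], "roll": 0, "grip": 60},
  ],
)

```text
time_s: 20.28
position: [0.416, 0.3274, 0.004]
tcp_rot: [[-0.099, 0.995, -0.003], [0.995, 0.099, -0.001], [-0.001, -0.003, -1.0]]
force: [0.4, 0.9, -0.7]
opening: 0.598
grasp_force: 0.0
```

Emit:
move_arm(
  increments=[
    {"xyz": [0, 0, 0], "roll": 0, "grip": 60},
    {"xyz": [0, 0, 0], "roll": 0, "grip": 60},
  ],
)

```text
time_s: 20.45
position: [0.4174, 0.3282, 0.0064]
tcp_rot: [[-0.1, 0.995, 0.002], [0.995, 0.1, 0.001], [0.001, 0.002, -1.0]]
force: [0.0, -1.0, 0.3]
opening: 0.601
grasp_force: 0.0
```

Emit:
move_arm(
  increments=[
    {"xyz": [0, 0, 3], "roll": 0, "grip": 0},
    {"xyz": [0, 0, 0], "roll": 0, "grip": 0},
    {"xyz": [0, 0, 0], "roll": 0, "grip": 0},
    {"xyz": [0, 0, 0], "roll": 0, "grip": 0},
    {"xyz": [0, 0, 0], "roll": 0, "grip": 0},
  ],
)

```text
time_s: 20.87
position: [0.4168, 0.3279, 0.0029]
tcp_rot: [[-0.1, 0.995, 0.001], [0.995, 0.1, 0.0], [0.0, 0.001, -1.0]]
force: [0.0, 1.1, 1.4]
opening: 0.305
grasp_force: 5.0
```

Emit:
move_arm(
  increments=[
    {"xyz": [0, 0, 0], "roll": 0, "grip": 0},
    {"xyz": [0, 0, 0], "roll": 0, "grip": 0},
    {"xyz": [0, 0, 0], "roll": 0, "grip": 0},
    {"xyz": [0, 0, 0], "roll": 0, "grip": 0},
    {"xyz": [0, 0, 0], "roll": 0, "grip": 0},
  ],
)

```text
time_s: 21.28
position: [0.4168, 0.3279, 0.0028]
tcp_rot: [[-0.1, 0.995, 0.0], [0.995, 0.1, 0.0], [0.0, 0.0, -1.0]]
force: [-0.4, 0.3, 4.1]
opening: 0.282
grasp_force: 30.0
```

Emit:
move_arm(
  increments=[
    {"xyz": [0, 0, -14], "roll": 0, "grip": 0},
    {"xyz": [0, 0, -28], "roll": 0, "grip": 0},
    {"xyz": [0, 0, -28], "roll": 0, "grip": 0},
    {"xyz": [0, 0, -28], "roll": 0, "grip": 0},
    {"xyz": [0, 0, -28], "roll": 0, "grip": 0},
  ],
)

```text
time_s: 21.7
position: [0.4161, 0.3275, 0.1293]
tcp_rot: [[-0.1, 0.995, -0.001], [0.995, 0.1, -0.001], [-0.001, -0.001, -1.0]]
force: [-0.1, 0.0, -1.3]
opening: 0.282
grasp_force: 30.0
```

Emit:
move_arm(
  increments=[
    {"xyz": [1, 16, 0], "roll": 0.111, "grip": 0},
    {"xyz": [2, 15, 0], "roll": 0.111, "grip": 0},
    {"xyz": [4, 15, 0], "roll": 0.111, "grip": 0},
    {"xyz": [6, 15, 0], "roll": 0.111, "grip": 0},
    {"xyz": [7, 14, 0], "roll": 0.111, "grip": 0},
  ],
)

```text
time_s: 22.12
position: [0.4947, 0.3386, 0.1282]
tcp_rot: [[0.444, 0.896, -0.001], [0.896, -0.444, -0.0], [-0.001, -0.0, -1.0]]
force: [0.6, -0.2, 0.2]
opening: 0.281
grasp_force: 30.0
```

Emit:
move_arm(
  increments=[
    {"xyz": [9, 13, 0], "roll": 0.112, "grip": 0},
    {"xyz": [10, 12, 0], "roll": 0.111, "grip": 0},
    {"xyz": [12, 11, 0], "roll": 0.112, "grip": 0},
    {"xyz": [13, 9, 0], "roll": 0.111, "grip": 0},
    {"xyz": [14, 8, 0], "roll": 0.112, "grip": 0},
  ],
)

```text
time_s: 22.53
position: [0.5733, 0.3505, 0.1278]
tcp_rot: [[0.851, 0.525, -0.001], [0.525, -0.851, -0.001], [-0.001, -0.0, -1.0]]
force: [0.2, -0.3, 0.6]
opening: 0.281
grasp_force: 30.0
```

Emit:
move_arm(
  increments=[
    {"xyz": [14, 6, 0], "roll": 0.111, "grip": 0},
    {"xyz": [15, 4, 0], "roll": 0.112, "grip": 0},
    {"xyz": [15, 3, 0], "roll": 0.111, "grip": 0},
    {"xyz": [16, 1, 0], "roll": 0.112, "grip": 0},
    {"xyz": [15, 0, 0], "roll": 0.111, "grip": 0},
  ],
)

```text
time_s: 22.95
position: [0.6496, 0.3621, 0.1275]
tcp_rot: [[1.0, -0.005, -0.001], [-0.005, -1.0, -0.001], [-0.001, 0.001, -1.0]]
force: [0.5, 1.0, 0.7]
opening: 0.282
grasp_force: 30.0
```

Emit:
move_arm(
  increments=[
    {"xyz": [0, 0, 0], "roll": 0, "grip": 0},
    {"xyz": [0, 0, 0], "roll": 0, "grip": 0},
  ],
)

```text
time_s: 23.12
position: [0.6489, 0.3617, 0.1274]
tcp_rot: [[1.0, 0.003, -0.002], [0.003, -1.0, -0.001], [-0.002, 0.001, -1.0]]
force: [-0.2, -0.1, -0.6]
opening: 0.281
grasp_force: 30.0
```

Emit:
move_arm(
  increments=[
    {"xyz": [0, 0, 25], "roll": 0, "grip": 0},
    {"xyz": [0, 0, 30], "roll": 0, "grip": 0},
    {"xyz": [0, 0, 30], "roll": 0, "grip": 0},
    {"xyz": [0, 0, 20], "roll": 0, "grip": 0},
    {"xyz": [0, 0, 12], "roll": 0, "grip": 0},
  ],
)

```text
time_s: 23.53
position: [0.6453, 0.3612, 0.0078]
tcp_rot: [[1.0, 0.004, -0.007], [0.004, -1.0, -0.003], [-0.007, 0.003, -1.0]]
force: [-0.9, -0.5, -0.9]
opening: 0.282
grasp_force: 30.0
```

Emit:
move_arm(
  increments=[
    {"xyz": [0, 0, 0], "roll": 0, "grip": 0},
    {"xyz": [0, 0, 0], "roll": 0, "grip": 42},
    {"xyz": [0, 0, 0], "roll": 0, "grip": 42},
    {"xyz": [0, 0, 0], "roll": 0, "grip": 42},
    {"xyz": [0, 0, 0], "roll": 0, "grip": 42},
  ],
)

```text
time_s: 23.95
position: [0.6503, 0.3626, 0.0135]
tcp_rot: [[1.0, 0.001, 0.003], [0.001, -1.0, 0.001], [0.003, -0.001, -1.0]]
force: [0.7, -1.3, 0.0]
opening: 0.407
grasp_force: 0.0
```

Emit:
move_arm(
  increments=[
    {"xyz": [0, 0, -20], "roll": 0, "grip": 42},
    {"xyz": [0, 0, -25], "roll": 0, "grip": 42},
    {"xyz": [0, 0, -30], "roll": 0, "grip": 42},
    {"xyz": [0, 0, -30], "roll": 0, "grip": 42},
    {"xyz": [0, 0, -30], "roll": 0, "grip": 55},
  ],
)

```text
time_s: 24.37
position: [0.6494, 0.3622, 0.1489]
tcp_rot: [[1.0, 0.001, 0.001], [0.001, -1.0, 0.0], [0.001, -0.0, -1.0]]
force: [0.1, -0.4, 0.0]
opening: 0.448
grasp_force: 0.0
```

Run:
```python
from h import *
im,d,W,C=cloud("top"); save(im[100:320,50:450],"t7")
for r in bot.trace("marker_1_mid","top")[:1]: print(r["conf"]); obj(W,r["mask"])
plan((.585,.0,.17,87.3,55),vmax=33)
```

```text
0.53
 n 180 rect [588.7 -24. ] size [ 15. 125.] long ax deg 88.8 zmax 0.0325
{"xyz":[-5,26,-1],"roll":-0.109,"grip":55}
{"xyz":[-8,25,-1],"roll":-0.109,"grip":55}
{"xyz":[-10,24,-1],"roll":-0.109,"grip":55}
{"xyz":[-13,23,-1],"roll":-0.109,"grip":55}
{"xyz":[-15,22,-1],"roll":-0.109,"grip":55}
{"xyz":[-18,20,-1],"roll":-0.109,"grip":55}
{"xyz":[-20,18,-1],"roll":-0.109,"grip":55}
{"xyz":[-22,15,-1],"roll":-0.109,"grip":55}
{"xyz":[-23,13,-1],"roll":-0.108,"grip":55}
{"xyz":[-24,10,-1],"roll":-0.109,"grip":55}
{"xyz":[-25,8,-1],"roll":-0.108,"grip":55}
{"xyz":[-26,5,-1],"roll":-0.109,"grip":55}
{"xyz":[-26,2,-1],"roll":-0.108,"grip":55}
{"xyz":[-27,-1,-2],"roll":-0.109,"grip":55}
--
end [ 5.853e+02 -1.000e-01  1.702e+02] 87.32
```

Emit:
move_arm(
  increments=[
    {"xyz": [-5, 26, -1], "roll": -0.109, "grip": 55},
    {"xyz": [-8, 25, -1], "roll": -0.109, "grip": 55},
    {"xyz": [-10, 24, -1], "roll": -0.109, "grip": 55},
    {"xyz": [-13, 23, -1], "roll": -0.109, "grip": 55},
    {"xyz": [-15, 22, -1], "roll": -0.109, "grip": 55},
  ],
)

```text
time_s: 24.88
position: [0.6246, 0.2316, 0.1518]
tcp_rot: [[0.852, 0.524, 0.0], [0.524, -0.852, 0.0], [0.0, -0.0, -1.0]]
force: [-0.6, -0.1, 1.1]
opening: 0.552
grasp_force: 0.0
```

Emit:
move_arm(
  increments=[
    {"xyz": [-18, 20, -1], "roll": -0.109, "grip": 55},
    {"xyz": [-20, 18, -1], "roll": -0.109, "grip": 55},
    {"xyz": [-22, 15, -1], "roll": -0.109, "grip": 55},
    {"xyz": [-23, 13, -1], "roll": -0.108, "grip": 55},
    {"xyz": [-24, 10, -1], "roll": -0.109, "grip": 55},
  ],
)

```text
time_s: 25.3
position: [0.5996, 0.1009, 0.1569]
tcp_rot: [[0.458, 0.889, 0.0], [0.889, -0.458, -0.0], [0.0, 0.0, -1.0]]
force: [-1.0, 0.1, 0.3]
opening: 0.556
grasp_force: 0.0
```

Emit:
move_arm(
  increments=[
    {"xyz": [-25, 8, -1], "roll": -0.108, "grip": 55},
    {"xyz": [-26, 5, -1], "roll": -0.109, "grip": 55},
    {"xyz": [-26, 2, -1], "roll": -0.108, "grip": 55},
    {"xyz": [-27, -1, -2], "roll": -0.109, "grip": 55},
    {"xyz": [-15, 0, 0], "roll": 0, "grip": 55},
  ],
)

```text
time_s: 25.72
position: [0.5792, -0.0193, 0.1621]
tcp_rot: [[0.044, 0.999, -0.0], [0.999, -0.044, -0.001], [-0.001, -0.0, -1.0]]
force: [0.6, 0.8, -1.0]
opening: 0.554
grasp_force: 0.0
```

Emit:
move_arm(
  increments=[
    {"xyz": [0, 0, 0], "roll": 0, "grip": 55},
    {"xyz": [0, 0, 0], "roll": 0, "grip": 55},
  ],
)

```text
time_s: 25.88
position: [0.58, -0.0175, 0.1618]
tcp_rot: [[0.049, 0.999, 0.0], [0.999, -0.049, 0.0], [0.0, 0.0, -1.0]]
force: [-0.2, -0.7, -0.2]
opening: 0.552
grasp_force: 0.0
```

Run:
```python
from h import *
s=bot.read_state();print(s["opening"],s["position"],psi())
im,d,W,C=cloud("wrist"); save(im,"w8"); np.save("w8.npy",W)
for r in bot.trace("marker_1_mid","wrist"): print(r["conf"]); obj(W,r["mask"])
im,d,W,C=cloud("top")
k=(W[...,2]>.007)&(W[...,2]<.04)&(abs(W[...,0]-.606)<.08)&(abs(W[...,1]-.335)<.058); save(im[100:320,50:450],"t8")
```

```text
0.5515459238097004 [ 0.57999582 -0.017508    0.16178938] 87.16990390450985
```

View pics/w8.png

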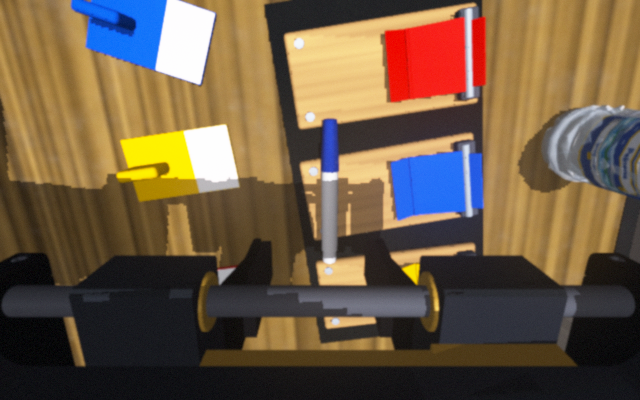

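```bash
cat >> h.py <<'E'
def zblob(W,zl,zh,box,name=""):
    k=(W[...,2]>zl)&(W[...,2]<zh)&(W[...,0]>box[0])&(W[...,0]<box[1])&(W[...,1]>box[2])&(W[...,1]<box[3])
    n,L,S,_=cv2.connectedComponentsWithStats(k.astype(np.uint8)); j=1+np.argmax(S[1:,4]); return obj(W,L==j,name)
E
python3 - <<'E'
from h import *
W=np.load("w8.npy")
zblob(W,.0185,.04,(.56,.615,-.11,.07),"marker")
tW=np.load("topW.npy")
for Wn,w in(("wrist",W),("top",tW)):
  for n,yc in(("red",.085),("blue",-.022),("yellow",-.128)):
    try: zblob(w,.007,.04,(.54,.76,yc-.055,yc+.055),Wn+n)
    except Exception as e: print(n,e)
E
```

```text
marker n 2323 rect [590.8 -23.6] size [ 16. 135.] long ax deg 87.5 zmax 0.0286
wristred n 19325 rect [641.3  78.8] size [ 88. 159.] long ax deg 5.9 zmax 0.0349
wristblue n 14811 rect [645.4 -18.2] size [110. 159.] long ax deg 4.0 zmax 0.0344
wristyellow n 1480 rect [600.  -98.7] size [50. 51.] long ax deg 88.0 zmax 0.0277
topred n 1256 rect [636.3  81.8] size [ 90. 168.] long ax deg 6.9 zmax 0.0381
topblue n 1290 rect [641.8 -15.2] size [110. 159.] long ax deg 8.2 zmax 0.0359
topyellow n 1264 rect [ 656.  -128.7] size [100. 171.] long ax deg -4.2 zmax 0.038
```

Emit:
move_arm(
  increments=[
    {"xyz": [-3, 5, 25], "roll": -0.006, "grip": 48},
    {"xyz": [-3, 6, 30], "roll": 0, "grip": 48},
    {"xyz": [0, 0, 30], "roll": 0, "grip": 48},
    {"xyz": [0, 0, 30], "roll": 0, "grip": 48},
    {"xyz": [0, 0, 14], "roll": 0, "grip": 48},
  ],
)

```text
time_s: 26.45
position: [0.5887, -0.0215, 0.0291]
tcp_rot: [[0.039, 0.999, -0.005], [0.999, -0.039, 0.001], [0.001, -0.005, -1.0]]
force: [-0.8, -0.4, 0.7]
opening: 0.482
grasp_force: 0.0
```

Emit:
move_arm(
  increments=[
    {"xyz": [0, 0, 10], "roll": 0, "grip": 48},
    {"xyz": [0, 0, 5], "roll": 0, "grip": 48},
    {"xyz": [0, 0, 0], "roll": 0, "grip": 48},
    {"xyz": [0, 0, 0], "roll": 0, "grip": 48},
  ],
)

```text
time_s: 26.78
position: [0.5915, -0.023, 0.0182]
tcp_rot: [[0.04, 0.999, 0.001], [0.999, -0.04, -0.0], [-0.0, 0.001, -1.0]]
force: [0.5, 0.5, -0.6]
opening: 0.485
grasp_force: 0.0
```

Run:
```python
from h import *
s=bot.read_state();print(s["opening"],s["position"],psi(),s["force"])
```

```text
0.48542995958941176 [ 0.59151066 -0.02300359  0.01822081] 87.69006951248898 [ 0.53620814  0.47507885 -0.60861651]
```

Emit:
move_arm(
  increments=[
    {"xyz": [0, 0, 4], "roll": 0, "grip": 0},
    {"xyz": [0, 0, 0], "roll": 0, "grip": 0},
    {"xyz": [0, 0, 0], "roll": 0, "grip": 0},
    {"xyz": [0, 0, 0], "roll": 0, "grip": 0},
    {"xyz": [0, 0, 0], "roll": 0, "grip": 0},
  ],
)

```text
time_s: 27.2
position: [0.591, -0.0234, 0.014]
tcp_rot: [[0.041, 0.999, 0.001], [0.999, -0.041, -0.0], [-0.0, 0.001, -1.0]]
force: [0.1, -0.4, 0.1]
opening: 0.187
grasp_force: 0.1
```

Emit:
move_arm(
  increments=[
    {"xyz": [0, 0, 0], "roll": 0, "grip": 0},
    {"xyz": [0, 0, 0], "roll": 0, "grip": 0},
    {"xyz": [0, 0, 0], "roll": 0, "grip": 0},
    {"xyz": [0, 0, 0], "roll": 0, "grip": 0},
    {"xyz": [0, 0, 0], "roll": 0, "grip": 0},
  ],
)

```text
time_s: 27.62
position: [0.5909, -0.0234, 0.014]
tcp_rot: [[0.041, 0.999, 0.0], [0.999, -0.041, -0.0], [-0.0, 0.0, -1.0]]
force: [-0.6, -0.1, 5.6]
opening: 0.168
grasp_force: 30.0
```

Emit:
move_arm(
  increments=[
    {"xyz": [0, 0, -14], "roll": 0, "grip": 0},
    {"xyz": [0, 0, -28], "roll": 0, "grip": 0},
    {"xyz": [0, 0, -28], "roll": 0, "grip": 0},
    {"xyz": [0, 0, -28], "roll": 0, "grip": 0},
    {"xyz": [0, 0, -28], "roll": 0, "grip": 0},
  ],
)

```text
time_s: 28.03
position: [0.5904, -0.0232, 0.1401]
tcp_rot: [[0.041, 0.999, -0.001], [0.999, -0.041, 0.0], [0.0, -0.001, -1.0]]
force: [0.6, -0.2, 0.4]
opening: 0.166
grasp_force: 30.0
```

Run:
```python
from h import *
s=bot.read_state();print(s["opening"],s["position"],psi(),s["grasp_force"])
plan((.5976,-.3713,.14,-6.2,0),vmax=33)
```

```text
0.1663170864055805 [ 0.5903628  -0.02320091  0.14012903] 87.65454557122791 29.98608842739486
{"xyz":[-23,1,0],"roll":0.109,"grip":0}
{"xyz":[-23,4,0],"roll":0.109,"grip":0}
{"xyz":[-22,6,0],"roll":0.109,"grip":0}
{"xyz":[-21,9,0],"roll":0.109,"grip":0}
{"xyz":[-20,11,0],"roll":0.109,"grip":0}
{"xyz":[-19,13,0],"roll":0.109,"grip":0}
{"xyz":[-18,15,0],"roll":0.109,"grip":0}
{"xyz":[-16,17,0],"roll":0.109,"grip":0}
{"xyz":[-14,19,0],"roll":0.109,"grip":0}
{"xyz":[-12,20,0],"roll":0.11,"grip":0}
{"xyz":[-9,21,0],"roll":0.109,"grip":0}
{"xyz":[-7,22,0],"roll":0.11,"grip":0}
{"xyz":[-4,23,0],"roll":0.109,"grip":0}
{"xyz":[-2,24,0],"roll":0.11,"grip":0}
{"xyz":[1,23,0],"roll":0.109,"grip":0}
--
end [ 598.  -371.   140.1] -6.2
```

Emit:
move_arm(
  increments=[
    {"xyz": [-23, 1, 0], "roll": 0.109, "grip": 0},
    {"xyz": [-23, 4, 0], "roll": 0.109, "grip": 0},
    {"xyz": [-22, 6, 0], "roll": 0.109, "grip": 0},
    {"xyz": [-21, 9, 0], "roll": 0.109, "grip": 0},
    {"xyz": [-20, 11, 0], "roll": 0.109, "grip": 0},
  ],
)

```text
time_s: 28.45
position: [0.5927, -0.139, 0.1392]
tcp_rot: [[0.557, 0.83, -0.0], [0.83, -0.557, 0.0], [0.0, -0.0, -1.0]]
force: [-0.8, 0.2, -0.0]
opening: 0.166
grasp_force: 30.0
```

Emit:
move_arm(
  increments=[
    {"xyz": [-19, 13, 0], "roll": 0.109, "grip": 0},
    {"xyz": [-18, 15, 0], "roll": 0.109, "grip": 0},
    {"xyz": [-16, 17, 0], "roll": 0.109, "grip": 0},
    {"xyz": [-14, 19, 0], "roll": 0.109, "grip": 0},
    {"xyz": [-12, 20, 0], "roll": 0.11, "grip": 0},
  ],
)

```text
time_s: 28.87
position: [0.594, -0.2559, 0.1388]
tcp_rot: [[0.908, 0.42, -0.001], [0.42, -0.908, 0.001], [-0.0, -0.001, -1.0]]
force: [-0.2, 0.7, 0.4]
opening: 0.163
grasp_force: 30.0
```

Emit:
move_arm(
  increments=[
    {"xyz": [-9, 21, 0], "roll": 0.109, "grip": 0},
    {"xyz": [-7, 22, 0], "roll": 0.11, "grip": 0},
    {"xyz": [-4, 23, 0], "roll": 0.109, "grip": 0},
    {"xyz": [-2, 24, 0], "roll": 0.11, "grip": 0},
    {"xyz": [1, 23, 0], "roll": 0.109, "grip": 0},
  ],
)

```text
time_s: 29.28
position: [0.598, -0.3722, 0.1386]
tcp_rot: [[0.994, -0.113, -0.001], [-0.113, -0.994, 0.001], [-0.001, -0.001, -1.0]]
force: [-0.0, 0.6, 0.4]
opening: 0.165
grasp_force: 30.0
```

Emit:
move_arm(
  increments=[
    {"xyz": [0, 0, 0], "roll": 0, "grip": 0},
    {"xyz": [0, 0, 0], "roll": 0, "grip": 0},
  ],
)

```text
time_s: 29.45
position: [0.5978, -0.3723, 0.1386]
tcp_rot: [[0.994, -0.109, -0.001], [-0.109, -0.994, 0.001], [-0.001, -0.001, -1.0]]
force: [0.5, -0.1, -0.3]
opening: 0.165
grasp_force: 30.0
```

Emit:
move_arm(
  increments=[
    {"xyz": [0, 0, 25], "roll": 0, "grip": 0},
    {"xyz": [0, 0, 30], "roll": 0, "grip": 0},
    {"xyz": [0, 0, 30], "roll": 0, "grip": 0},
    {"xyz": [0, 0, 20], "roll": 0, "grip": 0},
    {"xyz": [0, 0, 12], "roll": 0, "grip": 0},
  ],
)

```text
time_s: 29.87
position: [0.5965, -0.3678, 0.019]
tcp_rot: [[0.994, -0.106, -0.005], [-0.106, -0.994, 0.005], [-0.005, -0.004, -1.0]]
force: [-1.3, -0.4, 0.4]
opening: 0.168
grasp_force: 30.0
```

Emit:
move_arm(
  increments=[
    {"xyz": [0, 0, 6], "roll": 0, "grip": 0},
    {"xyz": [0, 0, 5], "roll": 0, "grip": 0},
    {"xyz": [0, 0, 0], "roll": 0, "grip": 0},
    {"xyz": [0, 0, 0], "roll": 0, "grip": 0},
  ],
)

```text
time_s: 30.2
position: [0.5992, -0.3715, 0.0127]
tcp_rot: [[0.994, -0.108, 0.002], [-0.108, -0.994, -0.001], [0.002, 0.001, -1.0]]
force: [0.5, -0.1, -0.4]
opening: 0.166
grasp_force: 30.0
```

Emit:
move_arm(
  increments=[
    {"xyz": [0, 0, 0], "roll": 0, "grip": 35},
    {"xyz": [0, 0, 0], "roll": 0, "grip": 35},
    {"xyz": [0, 0, 0], "roll": 0, "grip": 35},
    {"xyz": [0, 0, 0], "roll": 0, "grip": 35},
    {"xyz": [0, 0, 0], "roll": 0, "grip": 35},
  ],
)

```text
time_s: 30.62
position: [0.5985, -0.3714, 0.012]
tcp_rot: [[0.994, -0.108, 0.001], [-0.108, -0.994, -0.0], [0.001, 0.0, -1.0]]
force: [-0.0, 0.1, 0.0]
opening: 0.341
grasp_force: 0.0
```

Emit:
move_arm(
  increments=[
    {"xyz": [0, 0, -20], "roll": 0, "grip": 35},
    {"xyz": [0, 0, -25], "roll": 0, "grip": 35},
    {"xyz": [0, 0, -30], "roll": 0, "grip": 35},
    {"xyz": [0, 0, -30], "roll": 0, "grip": 35},
    {"xyz": [0, 0, -35], "roll": 0, "grip": 50},
  ],
)

```text
time_s: 31.03
position: [0.5975, -0.3705, 0.1517]
tcp_rot: [[0.994, -0.108, -0.002], [-0.108, -0.994, 0.002], [-0.002, -0.002, -1.0]]
force: [0.6, -0.8, -0.9]
opening: 0.376
grasp_force: 0.0
```

Run:
```python
from h import *
s=bot.read_state();print(s["opening"],s["position"],psi())
im,d,W,C=cloud("top"); save(im,"t9"); np.save("topW.npy",W)
c=cv2.resize(im[90:290,90:490],(800,400),interpolation=cv2.INTER_CUBIC); save(c,"t9c")
```

```text
0.3758538241943645 [ 0.59748317 -0.37054357  0.15166484] -6.204027899084602
```

View pics/t9c.png

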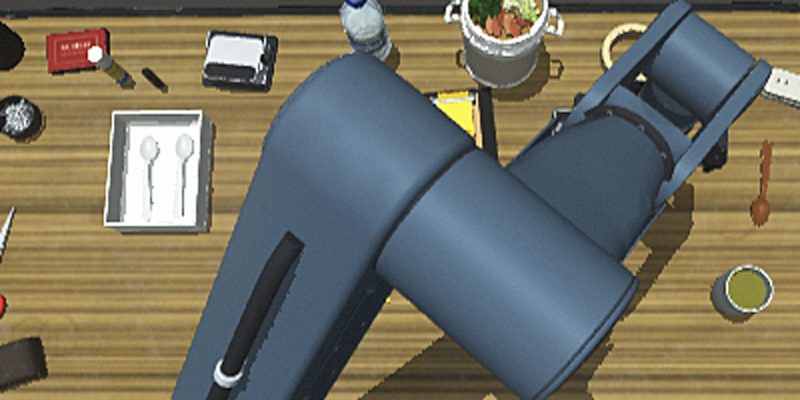

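Run:
```python
from h import *
plan((.555,-.02,.25,5,80),vmax=35)
```

```text
{"xyz":[-8,-32,-8],"roll":-0.018,"grip":80}
{"xyz":[-7,-32,-8],"roll":-0.018,"grip":80}
{"xyz":[-7,-32,-8],"roll":-0.018,"grip":80}
{"xyz":[-6,-32,-8],"roll":-0.018,"grip":80}
{"xyz":[-5,-32,-8],"roll":-0.018,"grip":80}
{"xyz":[-5,-32,-8],"roll":-0.018,"grip":80}
{"xyz":[-4,-32,-8],"roll":-0.017,"grip":80}
{"xyz":[-4,-32,-8],"roll":-0.018,"grip":80}
{"xyz":[-3,-32,-8],"roll":-0.017,"grip":80}
{"xyz":[-2,-32,-8],"roll":-0.018,"grip":80}
{"xyz":[-2,-32,-9],"roll":-0.017,"grip":80}
--
end [555.2 -20.2 250. ] 4.99
```

Emit:
move_arm(
  increments=[
    {"xyz": [-8, -32, -8], "roll": -0.018, "grip": 60},
    {"xyz": [-7, -32, -8], "roll": -0.018, "grip": 60},
    {"xyz": [-7, -32, -8], "roll": -0.018, "grip": 60},
    {"xyz": [-6, -32, -8], "roll": -0.018, "grip": 60},
    {"xyz": [-5, -32, -8], "roll": -0.018, "grip": 60},
  ],
)

```text
time_s: 31.5
position: [0.5764, -0.2077, 0.1919]
tcp_rot: [[1.0, -0.018, 0.0], [-0.018, -1.0, 0.0], [0.0, -0.0, -1.0]]
force: [-0.4, -0.1, -0.9]
opening: 0.596
grasp_force: 0.0
```

Emit:
move_arm(
  increments=[
    {"xyz": [-5, -32, -8], "roll": -0.018, "grip": 60},
    {"xyz": [-4, -32, -8], "roll": -0.017, "grip": 60},
    {"xyz": [-4, -32, -8], "roll": -0.018, "grip": 60},
    {"xyz": [-3, -32, -8], "roll": -0.017, "grip": 60},
    {"xyz": [-2, -32, -8], "roll": -0.018, "grip": 60},
  ],
)

```text
time_s: 31.92
position: [0.5557, -0.0479, 0.232]
tcp_rot: [[0.998, 0.07, 0.0], [0.07, -0.998, -0.0], [0.0, 0.0, -1.0]]
force: [0.5, -0.1, 0.4]
opening: 0.602
grasp_force: 0.0
```

Emit:
move_arm(
  increments=[
    {"xyz": [-2, -32, -9], "roll": -0.017, "grip": 60},
    {"xyz": [0, 0, 0], "roll": 0, "grip": 60},
    {"xyz": [0, 0, 0], "roll": 0, "grip": 60},
    {"xyz": [0, 0, 0], "roll": 0, "grip": 60},
  ],
)

```text
time_s: 32.25
position: [0.5522, -0.0179, 0.2406]
tcp_rot: [[0.996, 0.087, 0.001], [0.087, -0.996, -0.001], [0.001, 0.001, -1.0]]
force: [0.7, 0.3, -0.6]
opening: 0.605
grasp_force: 0.0
```

Run:
```python
from h import *
s=bot.read_state();print(s["position"],psi())
im,d,W,C=cloud("wrist"); save(im,"w10"); np.save("w10.npy",W); np.save("w10i.npy",im)
k=(W[...,2]>.0065)&(W[...,2]<.045)&(W[...,0]>.53)&(W[...,0]<.76)&(abs(W[...,1]+.02)<.2)
n,L,S,_=cv2.connectedComponentsWithStats(k.astype(np.uint8))
for j in range(1,n):
    if S[j,4]>800: obj(W,L==j,f"board{S[j]}")
hsv=cv2.cvtColor(im,cv2.COLOR_RGB2HSV); H,Sa,V=hsv[...,0],hsv[...,1],hsv[...,2]
for nm,m in(("red",(H<8)|(H>172)),("blue",(H>100)&(H<125)),("yellow",(H>24)&(H<33))):
    m=m&(Sa>150)&(V>90)
    n,L,S,_=cv2.connectedComponentsWithStats(m.astype(np.uint8))
    for j in range(1,n):
        if S[j,4]>400: obj(W,L==j,nm+str(S[j]))
```

```text
[ 0.55223526 -0.01790068  0.24063719] 4.999525614316373
board[  187     0    86   155 11471] n 11471 rect [640.   82.9] size [ 80. 157.] long ax deg 5.6 zmax 0.033
board[  290     0    78   158 11547] n 11547 rect [647.9 -23.3] size [ 79. 160.] long ax deg 7.3 zmax 0.0353
board[  387     0    89   158 11600] n 11600 rect [ 656.7 -129.1] size [ 80. 160.] long ax deg 4.6 zmax 0.0349
red[ 195   12   62   68 3682] n 3667 rect [673.5  87.1] size [59. 62.] long ax deg 6.1 zmax 0.0285
red[394 251  33  35 657] n 657 rect [ 487.5 -111.3] size [ 34. 194.] long ax deg 44.5 zmax 0.2853
blue[304   0  52  10 463] n 460 rect [718.7 -14.7] size [ 7. 49.] long ax deg -84.2 zmax 0.0353
blue[ 301   14   59   68 3537] n 3528 rect [680.5 -20. ] size [58. 61.] long ax deg 7.2 zmax 0.0274
blue[ 168  228   55   46 1086] n 1080 rect [507.1  90. ] size [ 63. 209.] long ax deg -27.2 zmax 0.3153
yellow[ 406   16   62   66 3509] n 3493 rect [ 689.2 -126.7] size [56. 61.] long ax deg 4.4 zmax 0.0281
```

View pics/w10.png

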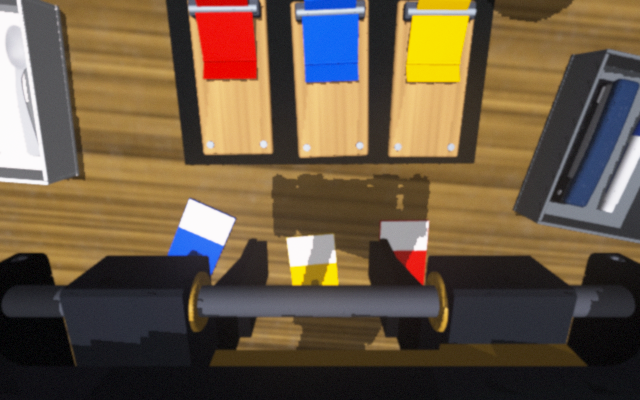

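Run:
```python
from h import *
plan((.388,-.01,.20,5,60),vmax=33)
```

```text
{"xyz":[-27,-4,7],"roll":-0.0,"grip":60}
{"xyz":[-27,-4,7],"roll":-0.0,"grip":60}
{"xyz":[-27,-4,7],"roll":-0.0,"grip":60}
{"xyz":[-27,-4,6],"roll":-0.0,"grip":60}
{"xyz":[-27,-3,7],"roll":-0.001,"grip":60}
{"xyz":[-28,-4,6],"roll":-0.0,"grip":60}
--
end [387.8  -9.6 200.3] 4.99
```

Emit:
move_arm(
  increments=[
    {"xyz": [-27, -4, 7], "roll": 0, "grip": 60},
    {"xyz": [-27, -4, 7], "roll": 0, "grip": 60},
    {"xyz": [-27, -4, 7], "roll": 0, "grip": 60},
    {"xyz": [-27, -4, 6], "roll": 0, "grip": 60},
    {"xyz": [-27, -3, 7], "roll": 0, "grip": 60},
  ],
)

```text
time_s: 32.72
position: [0.4149, -0.0115, 0.206]
tcp_rot: [[0.996, 0.084, -0.0], [0.084, -0.996, -0.0], [-0.0, 0.0, -1.0]]
force: [0.0, 0.0, 0.2]
opening: 0.6
grasp_force: 0.0
```

Emit:
move_arm(
  increments=[
    {"xyz": [-28, -4, 6], "roll": 0, "grip": 60},
    {"xyz": [0, 0, 0], "roll": 0, "grip": 60},
    {"xyz": [0, 0, 0], "roll": 0, "grip": 60},
    {"xyz": [0, 0, 0], "roll": 0, "grip": 60},
  ],
)

```text
time_s: 33.05
position: [0.3891, -0.0101, 0.2008]
tcp_rot: [[0.996, 0.085, 0.002], [0.085, -0.996, -0.001], [0.002, 0.001, -1.0]]
force: [0.5, 0.1, 0.5]
opening: 0.602
grasp_force: 0.0
```

```bash
cat >> h.py <<'E'
def passes(W,im):
    hsv=cv2.cvtColor(im,cv2.COLOR_RGB2HSV); H,Sa,V=hsv[...,0],hsv[...,1],hsv[...,2]
    low=(W[...,2]<.0085)&(W[...,2]>.0025)&(W[...,0]<.56)
    out={}
    for nm,m in(("red",(H<8)|(H>172)),("blue",(H>100)&(H<125)),("yellow",(H>24)&(H<33))):
        c=(m&(Sa>150)&(V>70)&(W[...,2]<.05)&(W[...,0]<.56)).astype(np.uint8)
        n,L,S,_=cv2.connectedComponentsWithStats(c)
        if n<2: print(nm,"none"); continue
        j=1+np.argmax(S[1:,4]); P=W[L==j]; cc=np.nanmedian(P[:,:2],0)
        near=np.hypot(W[...,0]-cc[0],W[...,1]-cc[1])<.1
        col=(L==j)&near; wh=(Sa<60)&(V>90)&low&near
        n2,L2,S2,_=cv2.connectedComponentsWithStats((wh|(col&low)).astype(np.uint8)); j2=1+np.argmax(S2[1:,4])
        c,an=obj(W,L2==j2,nm+" plate")
        g=W[near&(W[...,2]>.03)&(W[...,2]<.045)]
        w=W[wh&(L2==j2)][:,:2].mean(0)*1e3; b=W[col&low&(L2==j2)][:,:2].mean(0)*1e3
        if np.dot(w-b,[np.cos(np.radians(an)),np.sin(np.radians(an))])<0: an+=180
        e=np.array([np.cos(np.radians(an)),np.sin(np.radians(an))])
        gc=np.array(c)-28*e
        print(nm,"heading",round(an,1),"grip pt",gc.round(1))
        if len(g)>30:
            gr=cv2.minAreaRect((g[:,:2]*1e3).astype(np.float32)); print("  top of grip",np.round(gr[0],1),np.round(gr[1],0),round(gr[2],1))
        out[nm]=(gc,an)
    return out
E
python3 - <<'E'
from h import *
s=bot.read_state();print(s["position"],psi())
im,d,W,C=cloud("wrist"); save(im,"w11"); passes(W,im)
E
```

```text
[ 0.38912182 -0.01014252  0.20077838] 4.851213298725313
red plate n 5043 rect [ 447.6 -134.1] size [ 61. 100.] long ax deg 5.8 zmax 0.0083
red heading 5.8 grip pt [ 419.7 -137. ]
  top of grip [ 419.5 -136.1] [36. 10.] 5.8
blue plate n 5365 rect [445.7 123.3] size [ 60. 100.] long ax deg -20.6 zmax 0.0084
blue heading -20.6 grip pt [419.4 133.2]
  top of grip [419.7 132.8] [10. 35.] 69.5
yellow plate n 4346 rect [424.8 -22.9] size [59. 87.] long ax deg 10.2 zmax 0.0076
yellow heading 10.2 grip pt [397.3 -27.9]
  top of grip [390.8 -28.9] [36. 10.] 10.1
```

Run:
```python
from h import *
plan((.391,-.029,.10,10.1,60),(.391,-.029,.010,10.1,60),vmax=26)
```

```text
{"xyz":[-0,5,25],"roll":-0.023,"grip":60}
{"xyz":[-0,5,25],"roll":-0.023,"grip":60}
{"xyz":[-0,4,25],"roll":-0.023,"grip":60}
{"xyz":[-1,5,26],"roll":-0.022,"grip":60}
--
{"xyz":[0,-0,22],"roll":-0.0,"grip":60}
{"xyz":[0,-0,23],"roll":-0.0,"grip":60}
{"xyz":[0,-0,22],"roll":-0.0,"grip":60}
{"xyz":[0,-0,23],"roll":-0.0,"grip":60}
--
end [390.9 -29.1   9.9] 10.09
```

Emit:
move_arm(
  increments=[
    {"xyz": [0, 5, 25], "roll": -0.023, "grip": 60},
    {"xyz": [0, 5, 25], "roll": -0.023, "grip": 60},
    {"xyz": [0, 4, 25], "roll": -0.023, "grip": 60},
    {"xyz": [0, 5, 26], "roll": -0.022, "grip": 60},
    {"xyz": [0, 0, 25], "roll": 0, "grip": 60},
  ],
)

```text
time_s: 33.52
position: [0.3929, -0.0294, 0.0733]
tcp_rot: [[0.984, 0.177, 0.004], [0.177, -0.984, -0.002], [0.004, 0.002, -1.0]]
force: [0.8, 0.4, -0.8]
opening: 0.602
grasp_force: 0.0
```

Emit:
move_arm(
  increments=[
    {"xyz": [0, 0, 25], "roll": 0, "grip": 60},
    {"xyz": [0, 0, 20], "roll": 0, "grip": 60},
    {"xyz": [0, 0, 12], "roll": 0, "grip": 60},
    {"xyz": [0, 0, 0], "roll": 0, "grip": 60},
    {"xyz": [0, 0, 0], "roll": 0, "grip": 60},
  ],
)

```text
time_s: 33.93
position: [0.3911, -0.0282, 0.0167]
tcp_rot: [[0.984, 0.177, -0.0], [0.177, -0.984, 0.0], [-0.0, -0.0, -1.0]]
force: [-0.4, 0.0, 0.3]
opening: 0.597
grasp_force: 0.0
```

Run:
```python
from h import *
s=bot.read_state();print(s["position"],psi())
```

```text
[ 0.39114707 -0.02822424  0.0167193 ] 10.17314887144851
```

Emit:
move_arm(
  increments=[
    {"xyz": [0, 0, 7], "roll": 0, "grip": 60},
    {"xyz": [0, 0, 0], "roll": 0, "grip": 60},
    {"xyz": [0, 0, 0], "roll": 0, "grip": 0},
    {"xyz": [0, 0, 0], "roll": 0, "grip": 0},
    {"xyz": [0, 0, 0], "roll": 0, "grip": 0},
  ],
)

```text
time_s: 34.35
position: [0.3903, -0.0278, 0.0111]
tcp_rot: [[0.984, 0.177, 0.001], [0.177, -0.984, -0.0], [0.001, 0.001, -1.0]]
force: [0.4, -0.1, 0.2]
opening: 0.454
grasp_force: 0.0
```

Emit:
move_arm(
  increments=[
    {"xyz": [0, 0, 0], "roll": 0, "grip": 0},
    {"xyz": [0, 0, 0], "roll": 0, "grip": 0},
    {"xyz": [0, 0, 0], "roll": 0, "grip": 0},
    {"xyz": [0, 0, 0], "roll": 0, "grip": 0},
    {"xyz": [0, 0, 0], "roll": 0, "grip": 0},
  ],
)

```text
time_s: 34.77
position: [0.39, -0.0277, 0.0106]
tcp_rot: [[0.984, 0.177, 0.0], [0.177, -0.984, -0.0], [0.0, 0.0, -1.0]]
force: [0.4, 0.3, 1.8]
opening: 0.112
grasp_force: 30.0
```

Emit:
move_arm(
  increments=[
    {"xyz": [0, 0, 0], "roll": 0, "grip": 0},
    {"xyz": [0, 0, 0], "roll": 0, "grip": 0},
  ],
)

```text
time_s: 34.93
position: [0.39, -0.0277, 0.0106]
tcp_rot: [[0.984, 0.177, 0.0], [0.177, -0.984, -0.0], [0.0, 0.0, -1.0]]
force: [0.2, -0.7, 2.4]
opening: 0.114
grasp_force: 30.0
```

Emit:
move_arm(
  increments=[
    {"xyz": [0, 0, -10], "roll": 0, "grip": 0},
    {"xyz": [0, 0, -20], "roll": 0, "grip": 0},
    {"xyz": [0, 0, -20], "roll": 0, "grip": 0},
    {"xyz": [0, 0, -20], "roll": 0, "grip": 0},
    {"xyz": [0, 0, 0], "roll": 0, "grip": 0},
  ],
)

```text
time_s: 35.35
position: [0.3911, -0.028, 0.0828]
tcp_rot: [[0.984, 0.177, 0.005], [0.177, -0.984, -0.002], [0.004, 0.002, -1.0]]
force: [0.3, 0.1, 0.3]
opening: 0.114
grasp_force: 30.0
```

Run:
```python
from h import *
s=bot.read_state();print(s["position"],psi(),s["opening"],s["grasp_force"])
plan((.5689,-.1361,.075,4.55,0),vmax=28)
```

```text
[ 0.39114754 -0.02800415  0.08277192] 10.195866256915421 0.11376520446101122 29.99993515200913
{"xyz":[19,17,1],"roll":0.012,"grip":0}
{"xyz":[20,17,1],"roll":0.012,"grip":0}
{"xyz":[20,17,1],"roll":0.012,"grip":0}
{"xyz":[20,17,1],"roll":0.013,"grip":0}
{"xyz":[20,16,1],"roll":0.012,"grip":0}
{"xyz":[21,16,1],"roll":0.013,"grip":0}
{"xyz":[21,16,1],"roll":0.012,"grip":0}
{"xyz":[20,15,1],"roll":0.013,"grip":0}
--
end [ 568.4 -136.1   74.8] 4.52
```

Emit:
move_arm(
  increments=[
    {"xyz": [19, 17, 1], "roll": 0.012, "grip": 0},
    {"xyz": [20, 17, 1], "roll": 0.012, "grip": 0},
    {"xyz": [20, 17, 1], "roll": 0.012, "grip": 0},
    {"xyz": [20, 17, 1], "roll": 0.013, "grip": 0},
    {"xyz": [20, 16, 1], "roll": 0.012, "grip": 0},
  ],
)

```text
time_s: 35.77
position: [0.5011, -0.0961, 0.0745]
tcp_rot: [[0.993, 0.116, -0.001], [0.116, -0.993, 0.001], [-0.001, -0.001, -1.0]]
force: [0.5, 0.0, -0.0]
opening: 0.113
grasp_force: 30.0
```

Emit:
move_arm(
  increments=[
    {"xyz": [21, 16, 1], "roll": 0.013, "grip": 0},
    {"xyz": [21, 16, 1], "roll": 0.012, "grip": 0},
    {"xyz": [20, 15, 1], "roll": 0.013, "grip": 0},
    {"xyz": [0, 0, 0], "roll": 0, "grip": 0},
    {"xyz": [0, 0, 0], "roll": 0, "grip": 0},
  ],
)

```text
time_s: 36.18
position: [0.5675, -0.1364, 0.0711]
tcp_rot: [[0.997, 0.078, -0.001], [0.078, -0.997, 0.0], [-0.001, -0.001, -1.0]]
force: [-0.5, 0.4, -0.2]
opening: 0.114
grasp_force: 30.0
```

Emit:
move_arm(
  increments=[
    {"xyz": [0, 0, 15], "roll": 0, "grip": 0},
    {"xyz": [0, 0, 15], "roll": 0, "grip": 0},
    {"xyz": [0, 0, 10], "roll": 0, "grip": 0},
    {"xyz": [0, 0, 0], "roll": 0, "grip": 0},
    {"xyz": [0, 0, 0], "roll": 0, "grip": 0},
  ],
)

```text
time_s: 36.6
position: [0.5657, -0.1349, 0.0316]
tcp_rot: [[0.997, 0.079, -0.003], [0.079, -0.997, 0.001], [-0.003, -0.002, -1.0]]
force: [-0.3, 0.7, -0.3]
opening: 0.114
grasp_force: 30.0
```

Run:
```python
from h import *
s=bot.read_state();print(s["position"],psi(),s["opening"],s["grasp_force"],s["force"])
plan((.5689,-.1361,.0225,4.55,0),vmax=10)
```

```text
[ 0.56567845 -0.13494208  0.03159495] 4.53265151439173 0.11354296935099085 29.999701464548707 [-0.3253902   0.72713902 -0.33505202]
{"xyz":[3,1,9],"roll":-0.0,"grip":0}
--
end [ 568.7 -135.7   22.6] 4.53
```

Emit:
move_arm(
  increments=[
    {"xyz": [1, 0, 5], "roll": 0, "grip": 0},
    {"xyz": [0, 0, 3], "roll": 0, "grip": 0},
    {"xyz": [0, 0, 1], "roll": 0, "grip": 0},
    {"xyz": [0, 0, 0], "roll": 0, "grip": 0},
    {"xyz": [0, 0, 0], "roll": 0, "grip": 0},
  ],
)

```text
time_s: 37.02
position: [0.5683, -0.1358, 0.0237]
tcp_rot: [[0.997, 0.079, 0.0], [0.079, -0.997, -0.0], [0.0, 0.0, -1.0]]
force: [0.4, 0.5, 0.1]
opening: 0.112
grasp_force: 30.0
```

Run:
```python
from h import *
s=bot.read_state();print(s["position"],psi(),s["opening"],s["force"],s["moment"])
im,d,W,C=cloud("wrist"); save(im[:270,300:],"w12")
hsv=cv2.cvtColor(im,cv2.COLOR_RGB2HSV)
m=(hsv[...,1]<60)&(hsv[...,2]>120)&(W[...,2]>.012)&(W[...,2]<.025)&(abs(W[...,1]+.13)<.05)&(W[...,0]>.55)&(W[...,0]<.66)
obj(W,m,"white band visible")
P=W[m]; print(np.percentile(P,[1,50,99],axis=0).round(4).tolist())
```

```text
[ 0.56829095 -0.1358051   0.0237469 ] 4.514966583998197 0.11164865129790628 [0.39069389 0.51073739 0.08058675] [0.0079625  0.00126432 0.01264862]
white band visible n 9931 rect [ 618.2 -131.8] size [58. 66.] long ax deg -84.1 zmax 0.0208
[[0.607, -0.1602, 0.0166], [0.6281, -0.1312, 0.0181], [0.6472, -0.1023, 0.0196]]
```

View pics/w12.png

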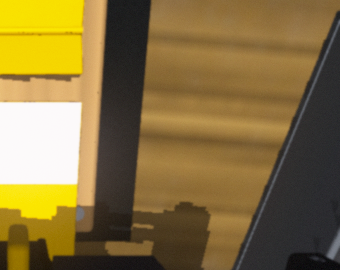

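Emit:
move_arm(
  increments=[
    {"xyz": [0, 0, 2], "roll": 0, "grip": 0},
    {"xyz": [4, 0, 0], "roll": 0, "grip": 0},
    {"xyz": [6, 0, 0], "roll": 0, "grip": 0},
    {"xyz": [6, 0, 0], "roll": 0, "grip": 0},
    {"xyz": [6, 0, 0], "roll": 0, "grip": 0},
  ],
)

```text
time_s: 37.48
position: [0.5903, -0.134, 0.0217]
tcp_rot: [[0.997, 0.079, -0.001], [0.079, -0.997, 0.0], [-0.001, -0.0, -1.0]]
force: [-10.2, -2.2, 10.0]
opening: 0.113
grasp_force: 30.0
```

Emit:
move_arm(
  increments=[
    {"xyz": [6, 0, 0], "roll": 0, "grip": 0},
    {"xyz": [6, 0, 0], "roll": 0, "grip": 0},
    {"xyz": [6, 0, 0], "roll": 0, "grip": 0},
    {"xyz": [6, 0, 0], "roll": 0, "grip": 0},
  ],
)

```text
time_s: 37.82
position: [0.6088, -0.1311, 0.0216]
tcp_rot: [[0.997, 0.08, -0.013], [0.08, -0.997, 0.003], [-0.012, -0.004, -1.0]]
force: [-10.8, -1.2, 9.6]
opening: 0.111
grasp_force: 30.0
```

Run:
```python
from h import *
s=bot.read_state();print(s["position"],psi(),s["opening"],s["grasp_force"],s["force"],s["moment"])
```

```text
[ 0.60879089 -0.13109672  0.02159502] 4.593333519043743 0.11134468967032195 30.001214852090925 [-10.79653756  -1.18668969   9.5551553 ] [-0.24276538  1.83321346 -0.01951974]
```

Emit:
move_arm(
  increments=[
    {"xyz": [6, 0, 0], "roll": 0, "grip": 0},
    {"xyz": [6, 0, 0], "roll": 0, "grip": 0},
    {"xyz": [6, 0, 0], "roll": 0, "grip": 0},
    {"xyz": [5, 0, 0], "roll": 0, "grip": 0},
  ],
)

```text
time_s: 38.15
position: [0.6323, -0.1293, 0.0216]
tcp_rot: [[0.997, 0.08, -0.012], [0.08, -0.997, 0.002], [-0.012, -0.003, -1.0]]
force: [-11.2, -1.1, 11.1]
opening: 0.11
grasp_force: 30.0
```

Emit:
move_arm(
  increments=[
    {"xyz": [3, 0, 0], "roll": 0, "grip": 0},
    {"xyz": [3, 0, 0], "roll": 0, "grip": 0},
  ],
)

```text
time_s: 38.32
position: [0.6381, -0.1289, 0.0216]
tcp_rot: [[0.997, 0.081, -0.012], [0.081, -0.997, 0.002], [-0.012, -0.003, -1.0]]
force: [-11.7, -0.5, 9.9]
opening: 0.116
grasp_force: 30.0
```

Emit:
move_arm(
  increments=[
    {"xyz": [3, 0, 0], "roll": 0, "grip": 0},
    {"xyz": [2, 0, 0], "roll": 0, "grip": 0},
  ],
)

```text
time_s: 38.48
position: [0.6386, -0.1288, 0.0215]
tcp_rot: [[0.996, 0.082, -0.022], [0.082, -0.997, 0.002], [-0.022, -0.004, -1.0]]
force: [-22.3, -5.5, 17.8]
opening: 0.115
grasp_force: 30.0
```

Emit:
move_arm(
  increments=[
    {"xyz": [-4, 0, 0], "roll": 0, "grip": 0},
    {"xyz": [-4, 0, -1], "roll": 0, "grip": 0},
    {"xyz": [0, 0, 0], "roll": 0, "grip": 0},
    {"xyz": [0, 0, 0], "roll": 0, "grip": 0},
  ],
)

```text
time_s: 38.82
position: [0.6385, -0.1293, 0.0217]
tcp_rot: [[0.997, 0.079, -0.004], [0.079, -0.997, 0.001], [-0.004, -0.002, -1.0]]
force: [-4.0, 1.3, -1.4]
opening: 0.111
grasp_force: 30.0
```

Run:
```python
from h import *
s=bot.read_state();print(s["position"],psi(),s["force"],s["tcp_rot"][2])
```

```text
[ 0.63854551 -0.12929566  0.02174367] 4.539584471589749 [-4.02350117  1.33919364 -1.36348652] [-0.00397483 -0.00173447 -0.9999906 ]
```

Now release, lift, and look.

Emit:
move_arm(
  increments=[
    {"xyz": [-1, 0, 0], "roll": 0, "grip": 45},
    {"xyz": [0, 0, 0], "roll": 0, "grip": 45},
    {"xyz": [0, 0, 0], "roll": 0, "grip": 45},
    {"xyz": [0, 0, 0], "roll": 0, "grip": 45},
    {"xyz": [0, 0, 0], "roll": 0, "grip": 45},
  ],
)

```text
time_s: 39.23
position: [0.64, -0.1305, 0.0229]
tcp_rot: [[0.997, 0.079, 0.002], [0.079, -0.997, -0.001], [0.002, 0.001, -1.0]]
force: [-0.5, -0.3, -0.0]
opening: 0.399
grasp_force: 0.0
```

Emit:
move_arm(
  increments=[
    {"xyz": [0, 0, -12], "roll": 0, "grip": 45},
    {"xyz": [0, 0, -20], "roll": 0, "grip": 45},
    {"xyz": [-10, 0, -30], "roll": 0, "grip": 45},
    {"xyz": [-20, 0, -30], "roll": 0, "grip": 60},
    {"xyz": [-20, 0, -20], "roll": 0, "grip": 60},
  ],
)

```text
time_s: 39.65
position: [0.5906, -0.1347, 0.1381]
tcp_rot: [[0.997, 0.079, 0.005], [0.079, -0.997, -0.002], [0.005, 0.003, -1.0]]
force: [-0.2, 0.1, 0.4]
opening: 0.529
grasp_force: 0.0
```

Emit:
move_arm(
  increments=[
    {"xyz": [-30, 0, 0], "roll": 0, "grip": 60},
    {"xyz": [-30, 0, 0], "roll": 0, "grip": 60},
    {"xyz": [0, 0, 0], "roll": 0, "grip": 60},
    {"xyz": [0, 0, 0], "roll": 0, "grip": 60},
  ],
)

```text
time_s: 39.98
position: [0.5282, -0.1388, 0.1357]
tcp_rot: [[0.997, 0.078, 0.0], [0.078, -0.997, -0.0], [0.0, 0.0, -1.0]]
force: [0.6, -0.8, -0.1]
opening: 0.596
grasp_force: 0.0
```

```bash
cat >> h.py <<'E'
def bandleft(W,im,mouth,ang,nm):
    e=np.array([np.cos(np.radians(ang)),np.sin(np.radians(ang))]); n=np.array([-e[1],e[0]])
    q=W[...,:2]*1e3-np.array(mouth); u=q@e; v=q@n
    hsv=cv2.cvtColor(im,cv2.COLOR_RGB2HSV)
    wh=(hsv[...,1]<60)&(hsv[...,2]>110)&(u>-60)&(u<0)&(abs(v)<32)
    g=(W[...,2]>.038)&(W[...,2]<.055)&(u>-75)&(u<0)&(abs(v)<20)
    print(nm,"white px before lip",wh.sum(),"grip top u,v",[] if g.sum()<5 else np.round([np.percentile(u[g],2),np.percentile(u[g],98),np.median(v[g])],1))
E
python3 - <<'E'
from h import *
s=bot.read_state();print(s["position"],psi(),s["opening"])
im,d,W,C=cloud("wrist"); save(im,"w13"); bandleft(W,im,(676.6,-127.5),4.55,"yellow"); passes(W,im)
E
```

```text
[ 0.52819514 -0.13879925  0.13573457] 4.44595526881194 0.596401662553288
yellow white px before lip 0 grip top u,v [-54.9 -21.1   1.6]
red plate n 3752 rect [ 466.  -132.7] size [60. 63.] long ax deg 5.3 zmax 0.008
red heading 5.3 grip pt [ 438.1 -135.3]
  top of grip [ 412.5 -137.5] [20. 10.] 4.3
blue plate n 3507 rect [460.2 117.9] size [61. 70.] long ax deg -20.9 zmax 0.0073
blue heading -20.9 grip pt [434.  127.9]
yellow none
```

View pics/w13.png

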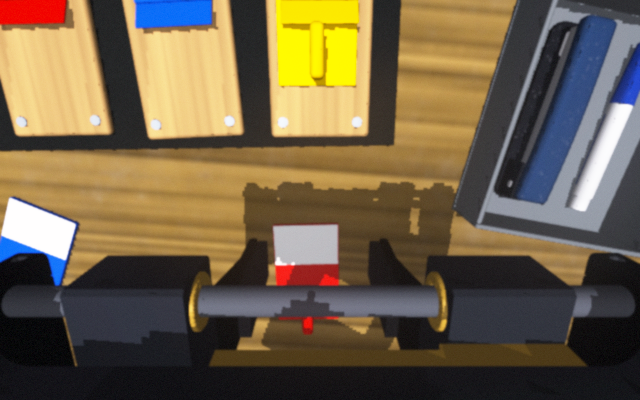

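Run:
```python
from h import *
plan((.4195,-.1365,.10,5.8,60),(.4195,-.1365,.0145,5.8,60),vmax=28)
# blue-of-red: pre-insert pose for red
e=np.array([np.cos(np.radians(5.8)),np.sin(np.radians(5.8))]); print((np.array([661.4,85.0])-108*e).round(1),(np.array([661.4,85.0])-38*e).round(1))
e=np.array([np.cos(np.radians(7.25)),np.sin(np.radians(7.25))]); print((np.array([667.7,-20.8])-108*e).round(1),(np.array([667.7,-20.8])-38*e).round(1))
```

```text
{"xyz":[-22,-2,7],"roll":-0.005,"grip":60}
{"xyz":[-22,-2,7],"roll":-0.005,"grip":60}
{"xyz":[-22,-3,7],"roll":-0.004,"grip":60}
{"xyz":[-22,-3,7],"roll":-0.005,"grip":60}
{"xyz":[-22,-2,8],"roll":-0.004,"grip":60}
--
{"xyz":[0,-0,21],"roll":-0.0,"grip":60}
{"xyz":[0,-0,21],"roll":-0.0,"grip":60}
{"xyz":[0,-0,22],"roll":-0.0,"grip":60}
{"xyz":[0,-0,21],"roll":-0.0,"grip":60}
--
end [ 419.3 -137.    14.7] 5.79
[554.   74.1] [623.6  81.2]
[560.6 -34.4] [630.  -25.6]
```

Emit:
move_arm(
  increments=[
    {"xyz": [-22, -2, 7], "roll": -0.005, "grip": 60},
    {"xyz": [-22, -2, 7], "roll": -0.005, "grip": 60},
    {"xyz": [-22, -3, 7], "roll": -0.004, "grip": 60},
    {"xyz": [-22, -3, 7], "roll": -0.005, "grip": 60},
    {"xyz": [-22, -2, 8], "roll": -0.004, "grip": 60},
  ],
)

```text
time_s: 40.45
position: [0.42, -0.1373, 0.0987]
tcp_rot: [[0.995, 0.103, 0.003], [0.103, -0.995, -0.002], [0.003, 0.002, -1.0]]
force: [-0.7, -0.1, -0.7]
opening: 0.602
grasp_force: 0.0
```

Emit:
move_arm(
  increments=[
    {"xyz": [0, 0, 21], "roll": 0, "grip": 60},
    {"xyz": [0, 0, 21], "roll": 0, "grip": 60},
    {"xyz": [0, 0, 22], "roll": 0, "grip": 60},
    {"xyz": [0, 0, 16], "roll": 0, "grip": 60},
    {"xyz": [0, 0, 0], "roll": 0, "grip": 60},
  ],
)

```text
time_s: 40.87
position: [0.4195, -0.1368, 0.0161]
tcp_rot: [[0.995, 0.102, -0.002], [0.102, -0.995, 0.001], [-0.002, -0.001, -1.0]]
force: [-0.6, 0.4, 0.3]
opening: 0.603
grasp_force: 0.0
```

Emit:
move_arm(
  increments=[
    {"xyz": [0, 0, 0], "roll": 0, "grip": 60},
    {"xyz": [0, 0, 0], "roll": 0, "grip": 60},
  ],
)

```text
time_s: 41.03
position: [0.4201, -0.1372, 0.019]
tcp_rot: [[0.995, 0.102, 0.002], [0.102, -0.995, -0.001], [0.002, 0.001, -1.0]]
force: [-0.4, 0.4, 0.3]
opening: 0.603
grasp_force: 0.0
```

Run:
```python
from h import *
s=bot.read_state();print(s["position"],psi(),s["opening"],s["force"])
im,d,W,C=cloud("top")
for l in("pass_red","pass_blue"):
    r=bot.trace(l,"top")
    if r: obj(W,r[0]["mask"],l+str(r[0]["conf"]))
```

```text
[ 0.42006276 -0.1371794   0.01895628] 5.853376539942433 0.6025837609006582 [-0.3973311   0.38036636  0.32669707]
```

Lower 8 mm, grip, lift.

Emit:
move_arm(
  increments=[
    {"xyz": [0, 0, 4], "roll": 0, "grip": 60},
    {"xyz": [0, 0, 4], "roll": 0, "grip": 60},
    {"xyz": [0, 0, 0], "roll": 0, "grip": 0},
    {"xyz": [0, 0, 0], "roll": 0, "grip": 0},
    {"xyz": [0, 0, 0], "roll": 0, "grip": 0},
  ],
)

```text
time_s: 41.6
position: [0.4186, -0.1366, 0.0105]
tcp_rot: [[0.995, 0.102, -0.0], [0.102, -0.995, 0.0], [-0.0, -0.0, -1.0]]
force: [-0.9, 0.0, 0.2]
opening: 0.453
grasp_force: 0.0
```

Emit:
move_arm(
  increments=[
    {"xyz": [0, 0, 0], "roll": 0, "grip": 0},
    {"xyz": [0, 0, 0], "roll": 0, "grip": 0},
    {"xyz": [0, 0, 0], "roll": 0, "grip": 0},
    {"xyz": [0, 0, 0], "roll": 0, "grip": 0},
    {"xyz": [0, 0, 0], "roll": 0, "grip": 0},
  ],
)

```text
time_s: 42.02
position: [0.4188, -0.1366, 0.0106]
tcp_rot: [[0.995, 0.102, 0.0], [0.102, -0.995, -0.0], [0.0, 0.0, -1.0]]
force: [-0.2, -0.1, 0.6]
opening: 0.116
grasp_force: 30.0
```

Emit:
move_arm(
  increments=[
    {"xyz": [0, 0, 0], "roll": 0, "grip": 0},
    {"xyz": [0, 0, 0], "roll": 0, "grip": 0},
  ],
)

```text
time_s: 42.18
position: [0.4187, -0.1366, 0.0106]
tcp_rot: [[0.995, 0.102, 0.0], [0.102, -0.995, -0.0], [0.0, 0.0, -1.0]]
force: [0.5, -0.6, 0.3]
opening: 0.119
grasp_force: 30.0
```

Emit:
move_arm(
  increments=[
    {"xyz": [0, 0, -10], "roll": 0, "grip": 0},
    {"xyz": [0, 0, -20], "roll": 0, "grip": 0},
    {"xyz": [0, 0, -20], "roll": 0, "grip": 0},
    {"xyz": [0, 0, -20], "roll": 0, "grip": 0},
    {"xyz": [0, 0, 0], "roll": 0, "grip": 0},
  ],
)

```text
time_s: 42.6
position: [0.4202, -0.1374, 0.0831]
tcp_rot: [[0.995, 0.102, 0.005], [0.102, -0.995, -0.003], [0.004, 0.003, -1.0]]
force: [0.5, 0.3, -1.0]
opening: 0.11
grasp_force: 30.0
```

Run:
```python
from h import *
s=bot.read_state();print(s["position"],psi(),s["opening"],s["grasp_force"])
plan((.554,.0741,.075,5.8,0),vmax=28)
```

```text
[ 0.42015748 -0.13737549  0.0830628 ] 5.847177016703933 0.11007494077326099 29.99980745371431
{"xyz":[17,-22,1],"roll":0.0,"grip":0}
{"xyz":[17,-22,1],"roll":0.0,"grip":0}
{"xyz":[17,-22,1],"roll":0.0,"grip":0}
{"xyz":[17,-22,1],"roll":0.0,"grip":0}
{"xyz":[17,-22,1],"roll":0.0,"grip":0}
{"xyz":[17,-22,1],"roll":0.0,"grip":0}
{"xyz":[18,-22,1],"roll":0.0,"grip":0}
{"xyz":[17,-21,1],"roll":0.0,"grip":0}
{"xyz":[18,-22,0],"roll":0.001,"grip":0}
--
end [554.3  74.4  75.1] 5.79
```

Emit:
move_arm(
  increments=[
    {"xyz": [17, -22, 1], "roll": 0, "grip": 0},
    {"xyz": [17, -22, 1], "roll": 0, "grip": 0},
    {"xyz": [17, -22, 1], "roll": 0, "grip": 0},
    {"xyz": [17, -22, 1], "roll": 0, "grip": 0},
    {"xyz": [17, -22, 1], "roll": 0, "grip": 0},
  ],
)

```text
time_s: 43.02
position: [0.492, -0.0172, 0.0746]
tcp_rot: [[0.995, 0.101, -0.001], [0.101, -0.995, 0.0], [-0.001, -0.0, -1.0]]
force: [0.1, 0.0, -0.9]
opening: 0.117
grasp_force: 30.0
```

Emit:
move_arm(
  increments=[
    {"xyz": [17, -22, 1], "roll": 0, "grip": 0},
    {"xyz": [18, -22, 1], "roll": 0, "grip": 0},
    {"xyz": [17, -21, 1], "roll": 0, "grip": 0},
    {"xyz": [18, -22, 0], "roll": 0, "grip": 0},
    {"xyz": [0, 0, 0], "roll": 0, "grip": 0},
  ],
)

```text
time_s: 43.43
position: [0.5559, 0.0788, 0.0718]
tcp_rot: [[0.994, 0.105, 0.004], [0.105, -0.994, 0.001], [0.004, -0.001, -1.0]]
force: [0.8, -0.3, -1.3]
opening: 0.114
grasp_force: 30.0
```

Emit:
move_arm(
  increments=[
    {"xyz": [0, 0, 15], "roll": 0, "grip": 0},
    {"xyz": [0, 0, 15], "roll": 0, "grip": 0},
    {"xyz": [0, 0, 8], "roll": 0, "grip": 0},
    {"xyz": [0, 0, 0], "roll": 0, "grip": 0},
    {"xyz": [0, 0, 0], "roll": 0, "grip": 0},
  ],
)

```text
time_s: 43.85
position: [0.552, 0.0748, 0.0337]
tcp_rot: [[0.995, 0.101, -0.002], [0.101, -0.995, 0.0], [-0.002, -0.0, -1.0]]
force: [-0.6, -0.2, -0.7]
opening: 0.113
grasp_force: 30.0
```

Emit:
move_arm(
  increments=[
    {"xyz": [0, 0, 0], "roll": 0, "grip": 0},
    {"xyz": [0, 0, 0], "roll": 0, "grip": 0},
    {"xyz": [0, 0, 0], "roll": 0, "grip": 0},
  ],
)

```text
time_s: 44.1
position: [0.5534, 0.0749, 0.0353]
tcp_rot: [[0.995, 0.101, 0.001], [0.101, -0.995, -0.0], [0.001, 0.0, -1.0]]
force: [-0.2, -0.0, -0.2]
opening: 0.116
grasp_force: 30.0
```

Run:
```python
from h import *
s=bot.read_state();print(s["position"],psi(),s["opening"],s["grasp_force"],s["force"])
plan((.554,.0741,.0225,5.8,0),vmax=10)
```

```text
[0.55338914 0.07492021 0.03527183] 5.815414285051209 0.11586986468124368 29.99971297569573 [-0.19307141 -0.00057681 -0.20829585]
{"xyz":[0,0,6],"roll":0.0,"grip":0}
{"xyz":[1,1,7],"roll":0.0,"grip":0}
--
end [554.5  74.   22.3] 5.82
```

Emit:
move_arm(
  increments=[
    {"xyz": [0, 1, 6], "roll": 0, "grip": 0},
    {"xyz": [0, 0, 4], "roll": 0, "grip": 0},
    {"xyz": [0, 0, 2], "roll": 0, "grip": 0},
    {"xyz": [0, 0, 0], "roll": 0, "grip": 0},
    {"xyz": [0, 0, 0], "roll": 0, "grip": 0},
  ],
)

```text
time_s: 44.52
position: [0.5528, 0.0741, 0.0223]
tcp_rot: [[0.995, 0.102, -0.001], [0.102, -0.995, 0.0], [-0.001, -0.0, -1.0]]
force: [-0.2, -0.1, -0.6]
opening: 0.11
grasp_force: 30.0
```

```bash
cat >> h.py <<'E'
def prealign(mouth,ang,nm):
    s=bot.read_state(); print(s["position"],psi(),s["force"],s["opening"])
    im,d,W,C=cloud("wrist"); e=np.array([np.cos(np.radians(ang)),np.sin(np.radians(ang))]); n=np.array([-e[1],e[0]])
    q=W[...,:2]*1e3-np.array(mouth); u=q@e; v=q@n
    hsv=cv2.cvtColor(im,cv2.COLOR_RGB2HSV)
    m=(hsv[...,1]<60)&(hsv[...,2]>110)&(W[...,2]>.012)&(W[...,2]<.026)&(u>-90)&(u<-10)&(abs(v)<45)
    print(nm,"band u",np.percentile(u[m],[1,99]).round(1),"v",np.percentile(v[m],[1,99]).round(1),"z",np.percentile(W[m][:,2],[2,50,98]).round(4))
E
python3 - <<'E'
from h import *
prealign((661.4,85.0),5.8,"red")
E
```

```text
[0.55275775 0.07412456 0.0222606 ] 5.832518031283921 [-0.18333499 -0.14736113 -0.61981189] 0.11032315526422838
red band u [-69.5 -30.7] v [-28.9  29. ] z [0.0152 0.0166 0.0179]
```

Emit:
move_arm(
  increments=[
    {"xyz": [4, 0, 1], "roll": 0, "grip": 0},
    {"xyz": [6, 0, 0], "roll": 0, "grip": 0},
    {"xyz": [6, 0, 0], "roll": 0, "grip": 0},
    {"xyz": [6, 0, 0], "roll": 0, "grip": 0},
    {"xyz": [6, 0, 0], "roll": 0, "grip": 0},
  ],
)

```text
time_s: 44.98
position: [0.5758, 0.0767, 0.0215]
tcp_rot: [[0.995, 0.103, -0.013], [0.103, -0.995, -0.001], [-0.013, -0.001, -1.0]]
force: [-16.1, -4.2, 15.3]
opening: 0.115
grasp_force: 30.0
```

Emit:
move_arm(
  increments=[
    {"xyz": [6, 0, 0], "roll": 0, "grip": 0},
    {"xyz": [6, 0, 0], "roll": 0, "grip": 0},
    {"xyz": [6, 0, 0], "roll": 0, "grip": 0},
    {"xyz": [6, 0, 0], "roll": 0, "grip": 0},
  ],
)

```text
time_s: 45.32
position: [0.5967, 0.0797, 0.0213]
tcp_rot: [[0.995, 0.103, -0.018], [0.103, -0.995, 0.0], [-0.018, -0.002, -1.0]]
force: [-10.0, -1.0, 8.9]
opening: 0.113
grasp_force: 30.0
```

Emit:
move_arm(
  increments=[
    {"xyz": [6, 0, 0], "roll": 0, "grip": 0},
    {"xyz": [6, 0, 0], "roll": 0, "grip": 0},
    {"xyz": [5, 0, 0], "roll": 0, "grip": 0},
  ],
)

```text
time_s: 45.57
position: [0.6143, 0.0814, 0.0213]
tcp_rot: [[0.995, 0.103, -0.017], [0.103, -0.995, -0.0], [-0.017, -0.002, -1.0]]
force: [-13.5, -1.9, 11.5]
opening: 0.111
grasp_force: 30.0
```

Emit:
move_arm(
  increments=[
    {"xyz": [4, 0, 0], "roll": 0, "grip": 0},
    {"xyz": [4, 0, 0], "roll": 0, "grip": 0},
  ],
)

```text
time_s: 45.73
position: [0.6222, 0.0822, 0.0213]
tcp_rot: [[0.995, 0.103, -0.018], [0.103, -0.995, -0.0], [-0.017, -0.002, -1.0]]
force: [-12.5, -1.5, 11.0]
opening: 0.114
grasp_force: 30.0
```

Emit:
move_arm(
  increments=[
    {"xyz": [3, 0, 0], "roll": 0, "grip": 0},
    {"xyz": [2, 0, 0], "roll": 0, "grip": 0},
  ],
)

```text
time_s: 45.9
position: [0.623, 0.0824, 0.0213]
tcp_rot: [[0.994, 0.104, -0.027], [0.104, -0.995, -0.001], [-0.027, -0.002, -1.0]]
force: [-22.0, -4.8, 19.7]
opening: 0.116
grasp_force: 30.0
```

Emit:
move_arm(
  increments=[
    {"xyz": [-4, 0, 0], "roll": 0, "grip": 0},
    {"xyz": [-5, 0, -1], "roll": 0, "grip": 0},
    {"xyz": [0, 0, 0], "roll": 0, "grip": 0},
    {"xyz": [0, 0, 0], "roll": 0, "grip": 0},
  ],
)

```text
time_s: 46.23
position: [0.623, 0.082, 0.0216]
tcp_rot: [[0.995, 0.102, -0.006], [0.102, -0.995, 0.001], [-0.006, -0.001, -1.0]]
force: [-6.2, 1.3, -0.2]
opening: 0.113
grasp_force: 30.0
```

Emit:
move_arm(
  increments=[
    {"xyz": [-1, 0, 0], "roll": 0, "grip": 45},
    {"xyz": [0, 0, 0], "roll": 0, "grip": 45},
    {"xyz": [0, 0, 0], "roll": 0, "grip": 45},
    {"xyz": [0, 0, 0], "roll": 0, "grip": 45},
    {"xyz": [0, 0, 0], "roll": 0, "grip": 45},
  ],
)

```text
time_s: 46.65
position: [0.6259, 0.0813, 0.0229]
tcp_rot: [[0.995, 0.101, 0.002], [0.101, -0.995, -0.0], [0.002, 0.0, -1.0]]
force: [-0.6, 0.7, -0.8]
opening: 0.393
grasp_force: 0.0
```

Emit:
move_arm(
  increments=[
    {"xyz": [0, 0, -12], "roll": 0, "grip": 45},
    {"xyz": [0, 0, -20], "roll": 0, "grip": 45},
    {"xyz": [-10, 0, -30], "roll": 0, "grip": 45},
    {"xyz": [-20, 0, -30], "roll": 0, "grip": 60},
    {"xyz": [-20, 0, -20], "roll": 0, "grip": 60},
  ],
)

```text
time_s: 47.07
position: [0.5765, 0.0762, 0.1379]
tcp_rot: [[0.995, 0.102, 0.006], [0.102, -0.995, -0.0], [0.005, 0.001, -1.0]]
force: [-0.5, 0.1, 0.6]
opening: 0.529
grasp_force: 0.0
```

Emit:
move_arm(
  increments=[
    {"xyz": [-30, 0, -5], "roll": 0, "grip": 60},
    {"xyz": [-30, 0, -5], "roll": 0, "grip": 60},
    {"xyz": [0, 0, 0], "roll": 0, "grip": 60},
    {"xyz": [0, 0, 0], "roll": 0, "grip": 60},
  ],
)

```text
time_s: 47.4
position: [0.5141, 0.0703, 0.146]
tcp_rot: [[0.995, 0.101, 0.001], [0.101, -0.995, -0.0], [0.001, 0.0, -1.0]]
force: [0.7, -0.8, -0.3]
opening: 0.599
grasp_force: 0.0
```

Run:
```python
from h import *
im,d,W,C=cloud("wrist"); save(im,"w14"); bandleft(W,im,(661.4,85.0),5.8,"red"); passes(W,im)
s=bot.read_state();print(s["position"],psi(),s["opening"])
plan((.385,.115,.16,-20.6,60),vmax=33)
```

```text
red white px before lip 0 grip top u,v [-55.5 -21.6   0.9]
red none
blue plate n 3239 rect [446.7 122.9] size [60. 99.] long ax deg -20.6 zmax 0.0073
blue heading -20.6 grip pt [420.5 132.8]
yellow none
[0.51604818 0.07018934 0.14582664] 5.821119134165135 0.5989563429984905
{"xyz":[-25,-12,-3],"roll":0.092,"grip":60}
{"xyz":[-26,-9,-3],"roll":0.092,"grip":60}
{"xyz":[-27,-7,-3],"roll":0.092,"grip":60}
{"xyz":[-27,-4,-3],"roll":0.093,"grip":60}
{"xyz":[-28,-1,-2],"roll":0.092,"grip":60}
--
end [384.9 114.5 159.8] -20.59
```

Run:
```python
from h import *
plan((.4198,.1328,.10,-20.5,60),(.4198,.1328,.0145,-20.5,60),vmax=28)
```

```text
{"xyz":[-18,-14,9],"roll":0.092,"grip":60}
{"xyz":[-19,-13,9],"roll":0.092,"grip":60}
{"xyz":[-20,-11,9],"roll":0.092,"grip":60}
{"xyz":[-21,-9,9],"roll":0.092,"grip":60}
{"xyz":[-22,-7,10],"roll":0.091,"grip":60}
--
{"xyz":[-0,0,21],"roll":0.0,"grip":60}
{"xyz":[-0,0,21],"roll":0.0,"grip":60}
{"xyz":[-0,0,22],"roll":0.0,"grip":60}
{"xyz":[-0,0,21],"roll":0.0,"grip":60}
--
end [420.1 132.8  14.8] -20.48
```

Emit:
move_arm(
  increments=[
    {"xyz": [-18, -14, 9], "roll": 0.092, "grip": 60},
    {"xyz": [-19, -13, 9], "roll": 0.092, "grip": 60},
    {"xyz": [-20, -11, 9], "roll": 0.092, "grip": 60},
    {"xyz": [-21, -9, 9], "roll": 0.092, "grip": 60},
    {"xyz": [-22, -7, 10], "roll": 0.091, "grip": 60},
  ],
)

```text
time_s: 47.87
position: [0.4211, 0.1334, 0.0984]
tcp_rot: [[0.935, -0.354, 0.004], [-0.354, -0.935, 0.0], [0.003, -0.002, -1.0]]
force: [-0.6, -0.0, 0.1]
opening: 0.598
grasp_force: 0.0
```

Emit:
move_arm(
  increments=[
    {"xyz": [0, 0, 0], "roll": 0, "grip": 60},
    {"xyz": [0, 0, 21], "roll": 0, "grip": 60},
    {"xyz": [0, 0, 21], "roll": 0, "grip": 60},
    {"xyz": [0, 0, 22], "roll": 0, "grip": 60},
    {"xyz": [0, 0, 16], "roll": 0, "grip": 60},
  ],
)

```text
time_s: 48.28
position: [0.4223, 0.1328, 0.0172]
tcp_rot: [[0.937, -0.348, 0.003], [-0.348, -0.937, 0.0], [0.003, -0.001, -1.0]]
force: [-0.2, 0.0, 0.2]
opening: 0.601
grasp_force: 0.0
```

Emit:
move_arm(
  increments=[
    {"xyz": [0, 0, 0], "roll": 0, "grip": 60},
    {"xyz": [0, 0, 0], "roll": 0, "grip": 60},
    {"xyz": [0, 0, 0], "roll": 0, "grip": 60},
  ],
)

```text
time_s: 48.53
position: [0.421, 0.1328, 0.019]
tcp_rot: [[0.937, -0.349, 0.002], [-0.349, -0.937, 0.0], [0.002, -0.001, -1.0]]
force: [0.8, -0.4, 0.2]
opening: 0.604
grasp_force: 0.0
```

Run:
```python
from h import *
s=bot.read_state();print(s["position"],psi(),s["opening"],s["force"])
im,d,W,C=cloud("wrist")
g=W[(W[...,2]>.028)&(W[...,2]<.045)&(np.hypot(W[...,0]-.42,W[...,1]-.133)<.03)]; print(len(g))
```

```text
[0.42099498 0.13279103 0.0189629 ] -20.44977196392825 0.6038149007693736 [ 0.81446366 -0.37292654  0.20086989]
1540
```

Emit:
move_arm(
  increments=[
    {"xyz": [0, 0, 4], "roll": 0, "grip": 60},
    {"xyz": [0, 0, 4], "roll": 0, "grip": 60},
    {"xyz": [0, 0, 0], "roll": 0, "grip": 0},
    {"xyz": [0, 0, 0], "roll": 0, "grip": 0},
    {"xyz": [0, 0, 0], "roll": 0, "grip": 0},
  ],
)

```text
time_s: 49.0
position: [0.4192, 0.1329, 0.0107]
tcp_rot: [[0.937, -0.35, 0.0], [-0.35, -0.937, 0.0], [0.0, -0.0, -1.0]]
force: [-0.5, -0.3, 0.3]
opening: 0.458
grasp_force: 0.0
```

Emit:
move_arm(
  increments=[
    {"xyz": [0, 0, 0], "roll": 0, "grip": 0},
    {"xyz": [0, 0, 0], "roll": 0, "grip": 0},
    {"xyz": [0, 0, 0], "roll": 0, "grip": 0},
    {"xyz": [0, 0, 0], "roll": 0, "grip": 0},
    {"xyz": [0, 0, 0], "roll": 0, "grip": 0},
  ],
)

```text
time_s: 49.42
position: [0.4192, 0.1328, 0.0106]
tcp_rot: [[0.937, -0.35, 0.0], [-0.35, -0.937, -0.0], [0.0, 0.0, -1.0]]
force: [0.0, 0.1, 0.6]
opening: 0.107
grasp_force: 30.0
```

Emit:
move_arm(
  increments=[
    {"xyz": [0, 0, 0], "roll": 0, "grip": 0},
    {"xyz": [0, 0, 0], "roll": 0, "grip": 0},
  ],
)

```text
time_s: 49.58
position: [0.4192, 0.1328, 0.0106]
tcp_rot: [[0.937, -0.35, 0.0], [-0.35, -0.937, 0.0], [0.0, -0.0, -1.0]]
force: [0.7, 0.4, 1.4]
opening: 0.109
grasp_force: 30.0
```

Emit:
move_arm(
  increments=[
    {"xyz": [0, 0, -10], "roll": 0, "grip": 0},
    {"xyz": [0, 0, -20], "roll": 0, "grip": 0},
    {"xyz": [0, 0, -20], "roll": 0, "grip": 0},
    {"xyz": [0, 0, -20], "roll": 0, "grip": 0},
    {"xyz": [0, 0, 0], "roll": 0, "grip": 0},
  ],
)

```text
time_s: 50.0
position: [0.4209, 0.1331, 0.083]
tcp_rot: [[0.937, -0.349, 0.006], [-0.35, -0.937, 0.0], [0.005, -0.002, -1.0]]
force: [0.3, 1.2, 0.3]
opening: 0.115
grasp_force: 30.0
```

Run:
```python
from h import *
s=bot.read_state();print(s["position"],psi(),s["opening"],s["grasp_force"])
plan((.5606,-.0344,.075,7.25,0),vmax=28)
```

```text
[0.42087653 0.13305127 0.08303815] -20.457366121364018 0.11472247198297313 29.999906946904957
{"xyz":[24,14,1],"roll":-0.06,"grip":0}
{"xyz":[23,15,1],"roll":-0.061,"grip":0}
{"xyz":[22,16,1],"roll":-0.06,"grip":0}
{"xyz":[21,17,1],"roll":-0.061,"grip":0}
{"xyz":[20,19,1],"roll":-0.06,"grip":0}
{"xyz":[18,20,1],"roll":-0.061,"grip":0}
{"xyz":[17,21,1],"roll":-0.06,"grip":0}
{"xyz":[16,22,1],"roll":-0.061,"grip":0}
--
end [560.5 -34.6  75. ] 7.27
```

Emit:
move_arm(
  increments=[
    {"xyz": [24, 14, 1], "roll": -0.06, "grip": 0},
    {"xyz": [23, 15, 1], "roll": -0.061, "grip": 0},
    {"xyz": [22, 16, 1], "roll": -0.06, "grip": 0},
    {"xyz": [21, 17, 1], "roll": -0.061, "grip": 0},
    {"xyz": [20, 19, 1], "roll": -0.06, "grip": 0},
  ],
)

```text
time_s: 50.42
position: [0.5075, 0.0271, 0.0746]
tcp_rot: [[0.999, -0.052, -0.001], [-0.052, -0.999, 0.0], [-0.001, -0.0, -1.0]]
force: [0.4, 0.2, -0.5]
opening: 0.113
grasp_force: 30.0
```

Emit:
move_arm(
  increments=[
    {"xyz": [18, 20, 1], "roll": -0.061, "grip": 0},
    {"xyz": [17, 21, 1], "roll": -0.06, "grip": 0},
    {"xyz": [16, 22, 1], "roll": -0.061, "grip": 0},
    {"xyz": [0, 0, 0], "roll": 0, "grip": 0},
    {"xyz": [0, 0, 0], "roll": 0, "grip": 0},
  ],
)

```text
time_s: 50.83
position: [0.5591, -0.036, 0.0714]
tcp_rot: [[0.992, 0.124, -0.001], [0.124, -0.992, 0.0], [-0.001, -0.0, -1.0]]
force: [0.1, 0.1, -0.0]
opening: 0.113
grasp_force: 30.0
```

Emit:
move_arm(
  increments=[
    {"xyz": [0, 0, 15], "roll": 0, "grip": 0},
    {"xyz": [0, 0, 15], "roll": 0, "grip": 0},
    {"xyz": [0, 0, 8], "roll": 0, "grip": 0},
    {"xyz": [0, 0, 0], "roll": 0, "grip": 0},
    {"xyz": [0, 0, 0], "roll": 0, "grip": 0},
  ],
)

```text
time_s: 51.25
position: [0.5575, -0.0339, 0.0339]
tcp_rot: [[0.992, 0.127, -0.003], [0.127, -0.992, 0.001], [-0.002, -0.001, -1.0]]
force: [0.6, -0.3, -0.9]
opening: 0.114
grasp_force: 30.0
```

Emit:
move_arm(
  increments=[
    {"xyz": [0, 0, 0], "roll": 0, "grip": 0},
    {"xyz": [0, 0, 0], "roll": 0, "grip": 0},
    {"xyz": [0, 0, 0], "roll": 0, "grip": 0},
  ],
)

```text
time_s: 51.5
position: [0.5593, -0.0348, 0.0353]
tcp_rot: [[0.992, 0.127, 0.001], [0.127, -0.992, -0.0], [0.001, 0.001, -1.0]]
force: [-0.0, -0.1, -1.1]
opening: 0.113
grasp_force: 30.0
```

Run:
```python
from h import *
plan((.5606,-.0344,.0225,7.25,0),vmax=10)
prealign((667.7,-20.8),7.25,"blue")
```

```text
{"xyz":[1,-0,6],"roll":0.0,"grip":0}
{"xyz":[0,-0,7],"roll":0.0,"grip":0}
--
end [560.3 -34.7  22.3] 7.27
[ 0.55926959 -0.03478566  0.0353029 ] 7.2744524166890505 [-0.03871701 -0.12848964 -1.07511589] 0.11324707734489987
blue band u [-89.5 -10.5] v [-33.8  32.9] z [0.012  0.0212 0.026 ]
```

Emit:
move_arm(
  increments=[
    {"xyz": [0, 0, 6], "roll": 0, "grip": 0},
    {"xyz": [0, 0, 4], "roll": 0, "grip": 0},
    {"xyz": [0, 0, 2], "roll": 0, "grip": 0},
    {"xyz": [0, 0, 0], "roll": 0, "grip": 0},
    {"xyz": [0, 0, 0], "roll": 0, "grip": 0},
  ],
)

```text
time_s: 51.97
position: [0.5586, -0.0348, 0.0222]
tcp_rot: [[0.992, 0.126, -0.001], [0.126, -0.992, 0.0], [-0.001, -0.0, -1.0]]
force: [-0.2, 0.6, -0.3]
opening: 0.111
grasp_force: 30.0
```

Run:
```python
from h import *
prealign((667.7,-20.8),7.25,"blue")
```

```text
[ 0.55856693 -0.03476165  0.02217725] 7.264291394796744 [-0.22917647  0.60441714 -0.30756423] 0.11145082654478766
blue band u [-71. -32.] v [-29.3  29.5] z [0.0149 0.0165 0.0179]
```

Emit:
move_arm(
  increments=[
    {"xyz": [4, 0, 1], "roll": 0, "grip": 0},
    {"xyz": [6, 0, 0], "roll": 0, "grip": 0},
    {"xyz": [6, 0, 0], "roll": 0, "grip": 0},
    {"xyz": [6, 0, 0], "roll": 0, "grip": 0},
    {"xyz": [6, 0, 0], "roll": 0, "grip": 0},
  ],
)

```text
time_s: 52.43
position: [0.5834, -0.0313, 0.0216]
tcp_rot: [[0.992, 0.128, -0.009], [0.128, -0.992, 0.0], [-0.009, -0.001, -1.0]]
force: [-13.9, -3.1, 11.3]
opening: 0.11
grasp_force: 30.0
```

Emit:
move_arm(
  increments=[
    {"xyz": [6, 0, 0], "roll": 0, "grip": 0},
    {"xyz": [6, 0, 0], "roll": 0, "grip": 0},
    {"xyz": [6, 0, 0], "roll": 0, "grip": 0},
    {"xyz": [6, 0, 0], "roll": 0, "grip": 0},
  ],
)

```text
time_s: 52.77
position: [0.6042, -0.0275, 0.0215]
tcp_rot: [[0.992, 0.128, -0.014], [0.128, -0.992, 0.002], [-0.014, -0.003, -1.0]]
force: [-10.8, -1.6, 10.2]
opening: 0.115
grasp_force: 30.0
```

Emit:
move_arm(
  increments=[
    {"xyz": [6, 0, 0], "roll": 0, "grip": 0},
    {"xyz": [6, 0, 0], "roll": 0, "grip": 0},
    {"xyz": [5, 0, 0], "roll": 0, "grip": 0},
  ],
)

```text
time_s: 53.02
position: [0.6213, -0.0254, 0.0215]
tcp_rot: [[0.992, 0.128, -0.014], [0.128, -0.992, 0.001], [-0.014, -0.003, -1.0]]
force: [-10.6, -1.8, 10.6]
opening: 0.114
grasp_force: 30.0
```

Emit:
move_arm(
  increments=[
    {"xyz": [4, 0, 0], "roll": 0, "grip": 0},
    {"xyz": [4, 0, 0], "roll": 0, "grip": 0},
  ],
)

```text
time_s: 53.18
position: [0.629, -0.0244, 0.0215]
tcp_rot: [[0.992, 0.128, -0.015], [0.128, -0.992, 0.001], [-0.015, -0.003, -1.0]]
force: [-12.0, -1.4, 9.8]
opening: 0.108
grasp_force: 30.0
```

Emit:
move_arm(
  increments=[
    {"xyz": [3, 0, 0], "roll": 0, "grip": 0},
    {"xyz": [2, 0, 0], "roll": 0, "grip": 0},
  ],
)

```text
time_s: 53.35
position: [0.6302, -0.0242, 0.0214]
tcp_rot: [[0.991, 0.129, -0.023], [0.129, -0.992, 0.0], [-0.023, -0.004, -1.0]]
force: [-21.2, -5.3, 18.1]
opening: 0.111
grasp_force: 30.0
```

Run:
```python
from h import *
s=bot.read_state();print(s["position"],psi(),s["force"])
```

```text
[ 0.63020638 -0.02424823  0.02144707] 7.436441202785447 [-21.20959812  -5.32584023  18.0663556 ]
```

At the stop; relax, release, retreat and check everything.

Emit:
move_arm(
  increments=[
    {"xyz": [-4, 0, 0], "roll": 0, "grip": 0},
    {"xyz": [-5, 0, -1], "roll": 0, "grip": 0},
    {"xyz": [0, 0, 0], "roll": 0, "grip": 0},
    {"xyz": [0, 0, 0], "roll": 0, "grip": 0},
  ],
)

```text
time_s: 53.68
position: [0.6298, -0.025, 0.0217]
tcp_rot: [[0.992, 0.127, -0.004], [0.127, -0.992, 0.001], [-0.004, -0.001, -1.0]]
force: [-2.5, 1.1, -2.2]
opening: 0.11
grasp_force: 30.0
```

Emit:
move_arm(
  increments=[
    {"xyz": [-1, 0, 0], "roll": 0, "grip": 45},
    {"xyz": [0, 0, 0], "roll": 0, "grip": 45},
    {"xyz": [0, 0, 0], "roll": 0, "grip": 45},
    {"xyz": [0, 0, 0], "roll": 0, "grip": 45},
    {"xyz": [0, 0, 0], "roll": 0, "grip": 45},
  ],
)

```text
time_s: 54.1
position: [0.6312, -0.0259, 0.023]
tcp_rot: [[0.992, 0.126, 0.002], [0.126, -0.992, -0.0], [0.002, 0.001, -1.0]]
force: [0.5, 0.0, 1.1]
opening: 0.395
grasp_force: 0.0
```

Emit:
move_arm(
  increments=[
    {"xyz": [0, 0, -12], "roll": 0, "grip": 45},
    {"xyz": [0, 0, -20], "roll": 0, "grip": 45},
    {"xyz": [-10, 0, -30], "roll": 0, "grip": 45},
    {"xyz": [-20, 0, -35], "roll": 0, "grip": 60},
    {"xyz": [-20, 0, -35], "roll": 0, "grip": 60},
  ],
)

```text
time_s: 54.52
position: [0.5804, -0.0321, 0.1562]
tcp_rot: [[0.992, 0.127, 0.0], [0.127, -0.992, -0.0], [0.0, 0.0, -1.0]]
force: [-0.1, 0.4, -0.8]
opening: 0.525
grasp_force: 0.0
```

Emit:
move_arm(
  increments=[
    {"xyz": [-15, 0, -35], "roll": 0, "grip": 60},
    {"xyz": [-15, 0, -30], "roll": 0, "grip": 60},
    {"xyz": [0, 0, 0], "roll": 0, "grip": 60},
    {"xyz": [0, 0, 0], "roll": 0, "grip": 60},
  ],
)

```text
time_s: 54.85
position: [0.5517, -0.0362, 0.2228]
tcp_rot: [[0.992, 0.126, 0.006], [0.126, -0.992, -0.002], [0.006, 0.002, -1.0]]
force: [0.6, -0.2, 0.3]
opening: 0.6
grasp_force: 0.0
```

Run:
```python
from h import *
s=bot.read_state();print(s["position"],s["time_s"])
im,d,W,C=cloud("wrist"); save(im,"w15")
for m in(((661.4,85.0),5.8,"red"),((667.7,-20.8),7.25,"blue"),((676.6,-127.5),4.55,"yellow")): bandleft(W,im,*m)
im2,d,W,C=cloud("side"); save(np.hstack([cv2.resize(im[:260],(400,260)),im2[120:380,200:500]]),"final")
```

```text
[ 0.5517177  -0.03616491  0.22276269] 54.85
red white px before lip 0 grip top u,v [-55.  -21.3  -0.3]
blue white px before lip 75 grip top u,v [-54.7 -21.9   0.8]
yellow white px before lip 0 grip top u,v [-54.3 -21.    3.3]
```

View pics/final.png

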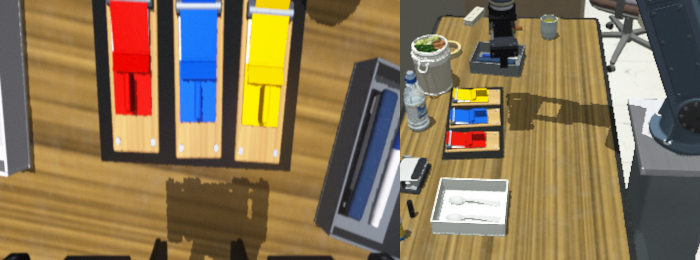

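Run:
```python
from h import *
im,d,W,C=cloud("wrist")
e=np.array([np.cos(np.radians(7.25)),np.sin(np.radians(7.25))]); n=np.array([-e[1],e[0]])
q=W[...,:2]*1e3-np.array((667.7,-20.8)); u=q@e; v=q@n
hsv=cv2.cvtColor(im,cv2.COLOR_RGB2HSV)
m=(hsv[...,1]<60)&(hsv[...,2]>110)&(u>-60)&(u<0)&(abs(v)<32)
print(m.sum(),np.percentile(u[m],[0,50,100]),np.percentile(v[m],[0,50,100]),np.percentile(W[m][:,2],[0,50,100]),im[m].mean(0))
save(cv2.resize(im[0:160,250:360],(660,480)[::1]) if 0 else cv2.resize(im[20:150,260:380],(480,520),interpolation=cv2.INTER_NEAREST),"bz")
```

```text
73 [-59.98672519 -38.20497976  -0.84066811] [-30.55448851  18.44940485  31.7268068 ] [0.00863483 0.01146424 0.01717673] [188.53424658 160.         177.32876712]
```

View pics/bz.png

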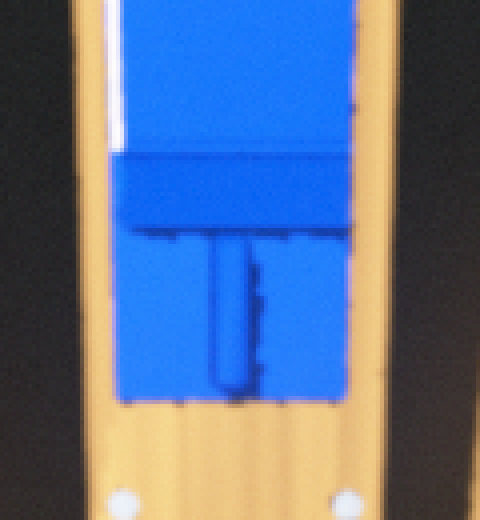

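```bash
python3 -c "
from rig import bot
print(bot.hand_in())"
```

```text
the job is handed in; nothing more can be done
None
```

I handed the job in at about 55 s: the stapler and the one marker present (no second marker was seen) are in the grey tray, both teaspoons are in the white tray, and the red, blue and yellow passes are at their stops under the clips of their own colours with no white band showing before the lip; blue shows a thin white sliver along one side because the clip is narrower than the pass. The tea cup was left untouched.

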